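Spread a circlip over a transport-roller axle

ROBOT

A 6-joint arm with a two-finger parallel gripper is mounted at the origin on the work surface. World frame = base frame: x ahead of the robot, y to its left, z up, the work surface at z = 0. Lengths are in m, angles in rad, forces in N, time in s.
With the tool pointing down it reaches from about 0.375 to 0.925 m from the base axis. Payload 5.7 kg.
Tool frame: the origin (TCP) lies on the centre line of the jaws, within the pads' length; the fingertips stand 17 mm ahead of it and the grasp point (between the pads) lies 2 mm behind it; z points along the fingers, x is the direction in which the jaws open and shut, and the axes are right-handed (so a half turn about z gives the same grasp; the last joint's range is limited). The gripper opens to 85 mm and grips with 20 to 120 N. Pads are 22 mm wide; open, the fingers measure 114 mm over their backs; the gripper's body (76 mm by 85 mm) begins 54 mm behind the grasp point. The pads swing forward as they close: fully open they stand 13 mm farther back than shut.
Start: joints at [-1.287, 0.359, 1.51, -0, 1.272, -0.115], TCP at [0.233, -0.553, 0.248] pointing down, gripper open.
Joint ranges: [-2.97, 2.97], [-1.01, 2.36], [0.21, 2.38], [-0.96, 4.11], [0.2, 2.71], [-2.98, 2.98]. Speed limits (rad/s): [2.39, 2.39, 3.14, 3.14, 3.14, 3.14].

INTERFACE

Orientations are given as a unit quaternion [w, x, y, z].
In Python, from cell import env gives the robot as it stands.
- The arm moves only by the tool servo_tool, never from a script. Its argument "commands" is a list of rows, each a list of 7 numbers: the finger opening in m, from 0 to 0.0854, then the shift along the tool's x, y, z in m, then the turn, a rotation vector about the tool's x, y, z in rad. In form: [[gripper, dx, dy, dz, ax, ay, az], ...]. A call has 1 to 5 rows; each row shifts and turns the pose as measured when the row begins, along the tool's axes as they then stand; what a row does not reach is not made up. A row lasts 1/10 s, in which the tool goes at most 50 mm and 8.59 degrees, less where a joint would pass 70% of its speed; a pose out of reach is approached as far as the arm can. A call with a gripper value outside its range is refused whole. The fingers move at their own pace and stop on an object; "force" is the grip in N (left out, the last holds). Time passes only in rows, so rows that do not move let the fingers close. It gives the time, the measured TCP pose, the force and the opening at its end, in the units of the state.
- env.state(): the state, without advancing time (a new reading comes with each control period).
- env.read_camera(name): name is "scene" or "top" or "wrist"; returns (picture, depth): 420x560x3 uint8, red, green, blue; 420x560 float32, m along the optical axis (not along the pixel's ray), 0 where there is no reading.
- env.get_calibration(name): a dict with "fx", "fy", "cx", "cy" (pixels), "rvec" (rotation vector, rad) and "tvec" (3), from world to camera coordinates, as OpenCV has them. Camera axes: x right, y down, z forward; pixel columns grow to the right and rows downward; lengths in m; the calibration is good to about 2 mm. A picture is of the moment at which its call begins: read the wrist's pose just before it. get_calibration takes no time and is no camera call; for the wrist camera it gives the pose at the moment of the call.
- env.close_job(): hands the job in, once; it reports no verdict.
Trained networks look in the newest picture that a camera, given by its name, has taken for a name from the list of things; names that differ only in an ending like _2 or _b are one class to them, and where a whole thing is asked for, a point or a joint stands for the part that bears it (a point fixed in the world has none). Each returns a list of dicts, best first, with "conf" (0 to 1); they miss things now and then, are a little off and sometimes report something else, mostly with a low value. They report only what shows in the picture. A call takes as long as a camera call. They do not tell look-alikes from the thing itself.
- env.recognise(camera, label): "rect" ([left, top, right, bottom] in pixels, round what is visible of it).
The state is a dict: "time": time; "joint_pos": joint angles; "joint_vel": joint speeds; "joint_efforts": joint torques, N m; "position": TCP position; "ee_rot": TCP orientation; "force": force on the tool from outside, world axes, zero at the start; "torque": the same for the moment, N m; "opening": finger opening in m.
Only numpy, scipy, OpenCV 4.12 (cv2) and the standard library are available. Lean on these libraries where they do the work, as an engineer would, in place of code of your own. Each camera call takes 0.05 s, during which the arm holds its last target.

TASK

Refit the circlip of the glass-transport roller: take the red-handled circlip pliers, which lie across the white padded bar with the ring already on their tips, squeeze the handles until the ring is spread to the pliers' stop, and slide the spread ring over the end of the axle stub until it meets the brass thrust washer, level with the groove. Push it home gently, without ramming it against the axle, and leave the bottle, the tape roll and the green stone alone. Finish while holding: keep the pliers in the gripper, squeezed to the stop, with the ring spread around the axle at the groove; do not let go.

Things in the scene. Friction and masses are not known exactly. Their poses are not given: they have to be found in the camera images.
- pliers_grip (a point): Where to grip: midway between the red handles, half-way up, 80 mm behind the pivot. Axes of the pliers: jaws along -y, handles +y, squeeze across x, z up. Outside width here 58 mm free, 27 mm at the stop; each handle 11 wide, 13 mm thick. Handles run on 42 mm behind, 71 mm wide at their ends. The bar ends over 25 mm in front of this point; below is free air down to the bench, 66 mm.
- pliers: Steel circlip pliers with red handles, 185 mm long, about 0.22 kg, lying flat across the bar. Origin on the pivot at mid-thickness, same axes as the grip point. The handles are sprung apart: squeezed at the grip point they start to close at about 4 N and reach the stop at about 13 N; let go, they spring open.
- ring_centre (a point): Centre of the ring's bore when spread; fixed in the pliers' frame, same axes, 140.3 mm along -y and 20.7 mm along +z from pliers_grip. The ring stands up on the tips, square to y, eyelets at the bottom, and cannot come off them. 2.5 mm thick; bore 35 mm free, 42 mm at the stop (2 mm clear of the axle all round), then 50 mm wide outside. Free, its bore lies up to 3 mm off.
- spread (a joint): Turn of each half of the pliers in rad: 0 free (ring shut), 0.19 to 0.20 when the handles are squeezed to the stop (ring spread fully); grows as the handles are squeezed. The ring passes over the axle from about 0.12 on.
- groove (a point): Axle centre at the groove: where the ring's mid-thickness lies when it meets the brass washer (58 mm diameter). The axle is level, 120 mm above the bench; its free end points along this point's +y; z is up. 38 mm steel stub, groove 2.7 mm wide, 1 mm deep. Behind the washer (-y): rubber-tyred wheel, 100 mm diameter, on a fixed blue bracket. In front only the stub.
- axle_end (a point): Centre of the flat end face of the stub, 11.75 mm from groove along its +y; the end has a 2.5 mm chamfer.
- bar: White foam-wrapped bar, fixed, 250 mm long (its x), 64 mm wide (its y), 60 mm high; origin at the centre of its underside. The pliers lie across its top, jaws overhanging on its -y side and handles on its +y side.
- bottle: Water bottle with a blue cap, 64 mm diameter, 200 mm tall, origin at the centre of its underside. To be left alone.
- tape: Roll of yellow tape lying flat, 96 mm diameter, 45 mm high, origin at the centre of its underside. To be left alone.
- stone: Green sharpening stone, 40 x 100 x 25 mm (x, y, z), origin at the centre of its underside. To be left alone.
Things that resemble listed ones, but are neither listed nor needed, are in the scene too. There is more than one size of the part that bears groove; the job needs the smaller.

How it is judged:
By the outcome, as a careful person would: the job done as asked, in the order asked, and still so for the second after the job is handed in, while the arm keeps its last pose, push and grip.
It also fails if it takes over 42 s, if anything falls off the work surface, if the arm or the gripper's body presses on something with over 40 N, if the wrist force passes 120 N, or if a joint passes its speed limit or range.

## Working session

There is one attempt and no reset: what is moved stays moved. The work goes in short steps, Python scripts to look and compute and a tool call to move; the robot and the scene stay as the last step left them, time stands still between calls to the robot, and variables do not carry over. Pictures are saved under pics/ and viewed, and the job is handed in when it is done.

Besides the shell and the picture viewer there is one more tool, called after "Call:" as name(argument=value, ...), one argument or row to a line, values as JSON. servo_tool: Moves the arm, as the interface text tells. Its arguments: {"type":"object","properties":{"commands":{"type":"array","items":{"type":"array","items":{"type":"number"}}},"force":{"type":"number"}},"required":["commands"]}

```bash
ls; mkdir -p pics; cat > h.py <<'E'
import numpy as np, cv2
from scipy.spatial.transform import Rotation as R
from cell import env
def grab(c,n):
    K=env.get_calibration(c); p,d=env.read_camera(c)
    cv2.imwrite(f'pics/{n}.png',p[:,:,::-1]); np.savez(f'pics/{n}.npz',p=p,d=d,**{k:np.array(v) for k,v in K.items()})
    return p,d,K
def load(n):
    z=np.load(f'pics/{n}.npz'); return z['p'],z['d'],{k:z[k] for k in ['fx','fy','cx','cy','rvec','tvec']}
def cloud(d,K):
    v,u=np.mgrid[:d.shape[0],:d.shape[1]]
    c=np.stack([(u-K['cx'])/K['fx']*d,(v-K['cy'])/K['fy']*d,d],-1)
    M=R.from_rotvec(np.ravel(K['rvec'])).as_matrix()
    w=(c-np.ravel(K['tvec']))@M
    w[d==0]=np.nan
    return w
E
python3 - <<'E'
from h import *
for c in ['scene','top','wrist']:
    grab(c,c+'0')
    if c!='wrist':
        for l in ['pliers','ring_centre','groove','bar','bottle','tape','stone']:
            r=env.recognise(c,l); print(c,l,[(np.round(x['rect']).tolist(),round(x['conf'],2)) for x in r])
print(env.state())
E
```

```text
pics
scene pliers [([314.0, 130.0, 360.0, 165.0], 0.96)]
scene ring_centre [([314.0, 133.0, 361.0, 160.0], 0.64)]
scene groove [([196.0, 223.0, 269.0, 314.0], 0.86), ([130.0, 148.0, 220.0, 260.0], 0.75)]
scene bar [([303.0, 138.0, 386.0, 192.0], 0.7)]
scene bottle [([357.0, 180.0, 392.0, 256.0], 0.98)]
scene tape [([124.0, 282.0, 174.0, 332.0], 0.66)]
scene stone [([227.0, 168.0, 259.0, 198.0], 0.77)]
top pliers [([80.0, 214.0, 166.0, 249.0], 0.92)]
top ring_centre [([81.0, 219.0, 168.0, 246.0], 0.87)]
top groove [([324.0, 174.0, 388.0, 236.0], 0.74), ([298.0, 260.0, 393.0, 349.0], 0.73), ([403.0, 222.0, 446.0, 262.0], 0.29)]
top bar [([121.0, 160.0, 154.0, 267.0], 0.95)]
top bottle [([208.0, 100.0, 239.0, 144.0], 0.91)]
top tape [([404.0, 223.0, 446.0, 262.0], 0.94)]
top stone [([214.0, 284.0, 256.0, 306.0], 0.59)]
{'time': 0.85, 'joint_pos': array([-1.28709350e+00,  3.58786434e-01,  1.51034969e+00, -1.26008211e-05,
        1.27251656e+00, -1.15083023e-01]), 'joint_vel': array([ 0.00151159, -0.00023678,  0.00110259,  0.00037995,  0.00024131,
        0.0002297 ]), 'joint_efforts': array([ 2.08950983e-04, -5.27548385e+01, -2.79043686e+01, -7.48395496e-05,
        1.47016617e-03,  1.94136913e-05]), 'position': array([ 0.23297667, -0.55291533,  0.24829405]), 'ee_rot': array([-1.47588947e-05,  8.33157596e-01, -5.53035640e-01, -2.68196749e-05]), 'force': array([-0.70892847, -0.52316235, -0.70296931]), 'torque': array([-0.00722023,  0.02430032,  0.03650567]), 'opening': 0.08559808858909393}
```

```bash
python3 - <<'E'
from h import *
for n in ['scene0','top0']:
    p,d,K=load(n); print(n,K)
p,d,K=load('top0'); cv2.imwrite('pics/topc.png',cv2.resize(p[80:380,60:460,::-1],(800,600),interpolation=cv2.INTER_CUBIC))
p,d,K=load('scene0'); cv2.imwrite('pics/scenec.png',cv2.resize(p[90:390,60:460,::-1],(800,600),interpolation=cv2.INTER_CUBIC))
E
```

```text
scene0 {'fx': array(426.57751965), 'fy': array(426.57751965), 'cx': array(275.03676752), 'cy': array(205.87050127), 'rvec': array([ 2.20653573,  0.77595883, -0.31944246]), 'tvec': array([-0.38603104, -0.20983023,  1.39323646])}
top0 {'fx': array(495.95742119), 'fy': array(495.95742119), 'cx': array(273.69545038), 'cy': array(207.88741589), 'rvec': array([ 2.17289507, -2.1719942 ,  0.14558713]), 'tvec': array([-0.07568475,  0.57238627,  1.137151  ])}
```

View pics/topc.png

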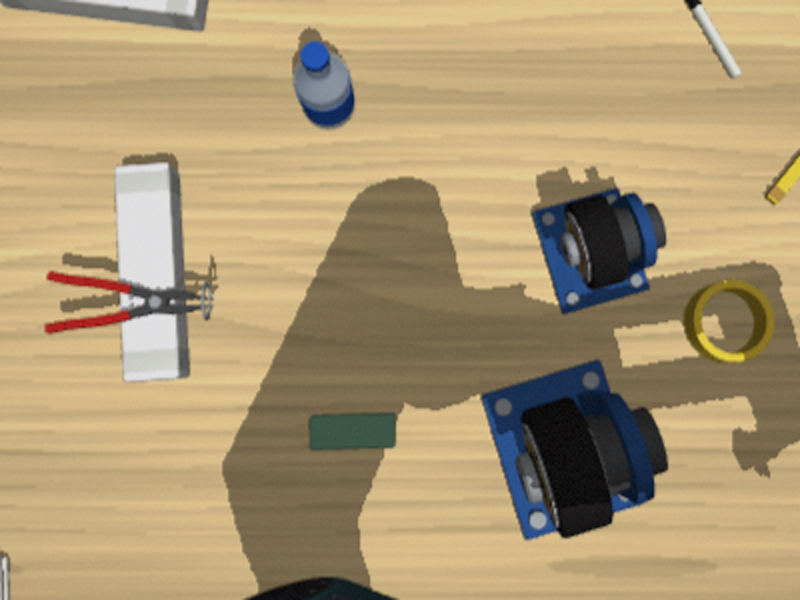

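View pics/scenec.png

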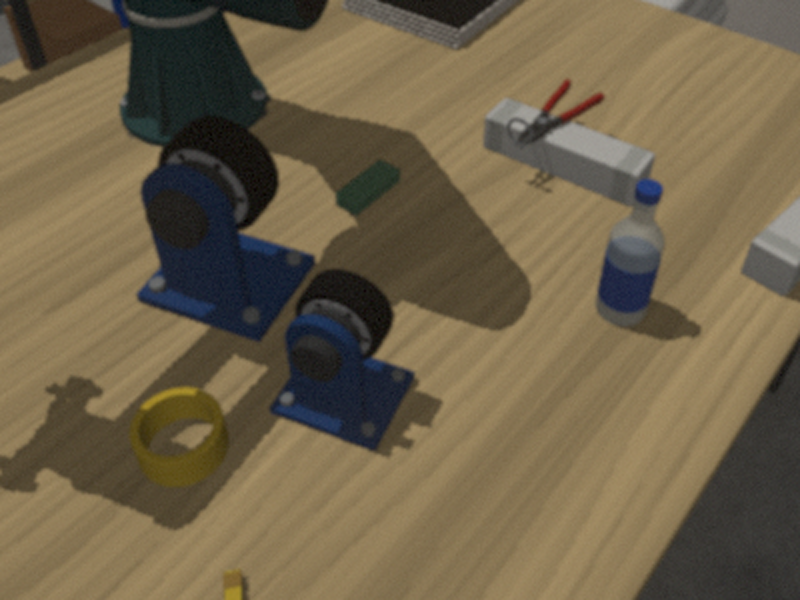

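View pics/wrist0.png

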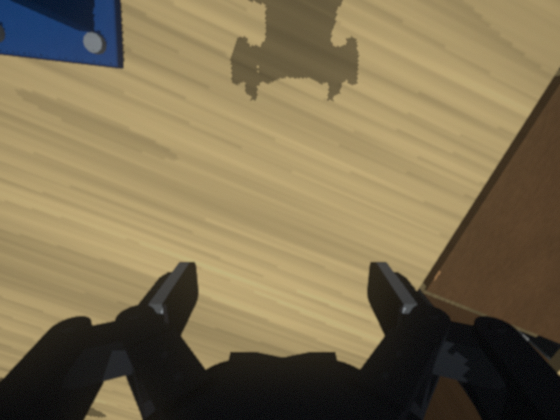

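The pliers lie left (top crop ~(150,300)) with jaws pointing image-right. The small roller is at ~(600,240) with its stub facing image-left, towards the pliers. Next I measure both from depth.

```bash
python3 - <<'E'
from h import *
np.set_printoptions(precision=4,suppress=True)
p,d,K=load('top0'); w=cloud(d,K)
print('corners',w[5,5],w[5,550],w[410,5],w[410,550])
def reg(n,r,cond=None):
    x=w[r[1]:r[3],r[0]:r[2]].reshape(-1,3);c=p[r[1]:r[3],r[0]:r[2]].reshape(-1,3).astype(float); return x,c
# red handles
x,c=reg('pl',(75,200,170,260)); m=(c[:,0]>110)&(c[:,1]<60)&(x[:,2]>0.03)
print('red',m.sum(),np.nanmin(x[m],0),np.nanmax(x[m],0),np.nanmedian(x[m],0))
# bar top
x,c=reg('bar',(115,155,160,272)); m=(c.min(1)>140)&(abs(x[:,2]-0.06)<0.008)
b=x[m]; rr=cv2.minAreaRect((b[:,:2]*1000).astype(np.float32)); print('bar',rr,np.median(b[:,2]))
# roller parts
x,c=reg('r',(315,165,395,245)); m=x[:,2]>0.02
print('roller',np.nanmin(x[m],0),np.nanmax(x[m],0))
bl=(c[:,2]>80)&(c[:,0]<60)
m2=bl&(x[:,2]<0.03); rr=cv2.minAreaRect((x[m2][:,:2]*1000).astype(np.float32)); print('base',rr,np.median(x[m2][:,2]))
tyre=x[(x[:,2]>0.15)]; rr=cv2.minAreaRect((tyre[:,:2]*1000).astype(np.float32)); print('tyre',rr,tyre[:,2].max())
for l,r in dict(bottle=(208,100,239,144),tape=(404,223,446,262),stone=(214,284,256,306)).items():
    x,c=reg(l,r); m=x[:,2]>0.015; print(l,np.nanmin(x[m],0),np.nanmax(x[m],0))
x,c=reg('big',(298,255,395,352)); m=x[:,2]>0.02; print('big',np.nanmin(x[m],0),np.nanmax(x[m],0))
E
```

```text
corners [ 1.4954  1.0077 -0.7484] [ 1.5212 -1.2524 -0.7524] [0.1173 0.525  0.0325] [ 0.1008 -0.7226  0.0024]
red 320 [0.4832 0.2627 0.067 ] [0.549  0.355  0.0795] [0.5025 0.3078 0.0743]
bar ((552.9552612304688, 248.36593627929688), (248.52435302734375, 64.29051208496094), 4.460535049438477) 0.061181998543167776
roller [ 0.5186 -0.3309  0.0201] [ 0.6491 -0.2154  0.1752]
base ((582.3714599609375, -271.9293518066406), (125.6348648071289, 109.02957153320312), 16.081220626831055) 0.013113564602465455
tyre ((584.5371704101562, -275.58428955078125), (82.7801513671875, 84.37923431396484), 17.334985733032227) 0.17519026714441382
bottle [0.7307 0.0134 0.0151] [0.7909 0.0746 0.2052]
tape [ 0.4498 -0.4763  0.0152] [ 0.5383 -0.3835  0.0528]
stone [ 0.3483 -0.032   0.0151] [0.39   0.0613 0.0325]
big [ 0.2519 -0.3143  0.02  ] [ 0.4501 -0.1398  0.2345]
```

```bash
cat >> h.py <<'E'
def Tstate(s=None):
    s=s or env.state(); q=s['ee_rot']; return np.array(s['position']),R.from_quat([q[1],q[2],q[3],q[0]])
def goto(pos,yaw=None,n=None,s=None):
    """delta in tool axes to reach pos with tool down, tool x at world yaw"""
    p,r=Tstate(s)
    t=r if yaw is None else R.from_matrix(np.array([[np.cos(yaw),np.sin(yaw),0],[np.sin(yaw),-np.cos(yaw),0],[0,0,-1]]))
    d=r.inv().apply(np.array(pos)-p); a=(r.inv()*t).as_rotvec()
    k=max(np.linalg.norm(d)/0.05,np.linalg.norm(a)/0.15)
    print('pos',p,'d',d.round(4),'a',a.round(4),'rows>=',round(k,2)); return d,a
E
python3 - <<'E'
from h import *
np.set_printoptions(precision=4,suppress=True)
p,r=Tstate(); print(r.as_matrix())
K=load('wrist0')[2]; M=R.from_rotvec(np.ravel(K['rvec'])).as_matrix(); c=-M.T@np.ravel(K['tvec'])
print('cam in tool',r.inv().apply(c-p)); print('cam axes in tool',r.as_matrix().T@M.T, K['fx'],K['cx'],K['cy'])
goto([0.25,-0.45,0.35],yaw=0)
E
```

```text
[[ 0.3883 -0.9215 -0.    ]
 [-0.9215 -0.3883  0.0001]
 [-0.0001  0.     -1.    ]]
cam in tool [ 0.0007 -0.0755 -0.1249]
cam axes in tool [[ 1.     -0.     -0.0008]
 [ 0.0003  0.9557  0.2943]
 [ 0.0007 -0.2943  0.9557]] 291.54108189177447 282.35385204235513 210.22351642276445
pos [ 0.233  -0.5529  0.2483] d [-0.0882 -0.0556 -0.1017] a [-0.      0.0001 -1.172 ] rows>= 7.81
```

Call:
servo_tool(
  commands=[
    [0.085,0.02,-0.02,-0.02,0,0,-0.12],
    [0.085,0.02,-0.02,-0.025,0,0,-0.12],
    [0.085,0.01,-0.035,-0.025,0,0,-0.12],
    [0.085,0.01,-0.04,-0.02,0,0,-0.12],
    [0.085,0.0,-0.045,-0.01,0,0,-0.12],
  ],
)

```text
time: 1.35
position: [0.3848, -0.5044, 0.3483]
ee_rot: [-0.002, 0.961, -0.276, -0.002]
force: [0.4, -0.2, 1.0]
opening: 0.085
```

```bash
python3 - <<'E'
from h import *
np.set_printoptions(precision=4,suppress=True)
goto([0.6,-0.23,0.27],yaw=0)
E
```

```text
pos [ 0.3848 -0.5044  0.3483] d [ 0.0371 -0.3466  0.0788] a [-0.0033  0.0041 -0.5596] rows>= 7.15
```

Call:
servo_tool(
  commands=[
    [0.085,0.006,-0.047,0.01,0,0,-0.11],
    [0.085,0.011,-0.046,0.01,0,0,-0.11],
    [0.085,0.016,-0.045,0.01,0,0,-0.11],
    [0.085,0.021,-0.043,0.01,0,0,-0.11],
    [0.085,0.026,-0.04,0.01,0,0,-0.11],
  ],
)

```text
time: 1.85
position: [0.5403, -0.3158, 0.3025]
ee_rot: [0.003, 1.0, 0.006, 0.002]
force: [0.1, -0.4, -0.3]
opening: 0.0854
```

```bash
python3 - <<'E'
from h import *
np.set_printoptions(precision=4,suppress=True)
goto([0.6,-0.23,0.27],yaw=0)
E
```

```text
pos [ 0.5403 -0.3158  0.3025] d [ 0.0606 -0.0852  0.0323] a [ 0.005  -0.0047  0.0121] rows>= 2.19
```

Call:
servo_tool(
  commands=[
    [0.085,0.025,-0.035,0.011,0.005,-0.005,0.012],
    [0.085,0.025,-0.035,0.011,0,0,0],
    [0.085,0.012,-0.018,0.01,0,0,0],
    [0.085,0,0,0,0,0,0],
  ],
)

```text
time: 2.25
position: [0.6067, -0.2172, 0.2678]
ee_rot: [-0.001, 1.0, 0.005, -0.0]
force: [-0.0, -0.6, 0.4]
opening: 0.0852
```

```bash
python3 - <<'E'
from h import *
np.set_printoptions(precision=4,suppress=True)
print(Tstate()[0]); grab('wrist','w1'); print(env.state()['joint_vel'])
p,d,K=load('w1'); w=cloud(d,K)
print(w[150:300:12,200:380:20,2])
E
```

```text
[ 0.6067 -0.2172  0.2678]
[-0.0432 -0.0166 -0.0107 -0.0203  0.007  -0.0154]
[[-0.0007 -0.0001 -0.0003 -0.0017  0.0009 -0.0002 -0.0017  0.0003 -0.001 ]
 [-0.0009 -0.0005  0.0008 -0.0006 -0.0006 -0.0002 -0.0011 -0.0002 -0.0006]
 [-0.0001 -0.0007 -0.0006 -0.0012  0.0023  0.0111 -0.0002 -0.0006  0.0003]
 [ 0.     -0.0017  0.009   0.0119  0.0117  0.01   -0.0004 -0.0011  0.0005]
 [ 0.      0.0113  0.0114  0.0123  0.0114  0.0108 -0.0011  0.0004 -0.0011]
 [ 0.0001  0.0109  0.1215  0.1273  0.1108  0.0113 -0.0014 -0.0012 -0.0007]
 [-0.0001  0.0901  0.1383  0.1341     nan  0.0113 -0.0013  0.0002 -0.0008]
 [ 0.0001  0.1374  0.153   0.1614  0.1564  0.1327  0.0001 -0.0022     nan]
 [ 0.0005  0.1625  0.1695  0.1675  0.1602  0.1412  0.     -0.0011 -0.0009]
 [-0.0001  0.1633  0.1692  0.168   0.1621  0.1003 -0.0013 -0.0016 -0.0001]
 [-0.0024  0.1606  0.168   0.1672  0.1634  0.1258 -0.0006  0.0002 -0.0013]
 [-0.0011  0.1549  0.1682  0.1501  0.1422  0.1417  0.0002 -0.0013  0.0003]
 [ 0.0196  0.0134  0.1449  0.1527  0.1572 -0.001  -0.0008 -0.001  -0.0011]]
```

View pics/w1.png

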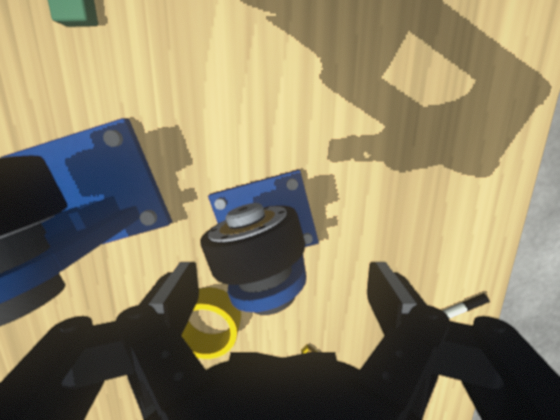

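```bash
cat > fit.py <<'E'
from h import *
import sys
from scipy.optimize import least_squares
np.set_printoptions(precision=4,suppress=True)
def tyrefit(w,box,zmin=0.13):
    x=w[box[1]:box[3],box[0]:box[2]].reshape(-1,3); x=x[np.isfinite(x).all(1)]
    x=x[(x[:,2]>zmin)]
    # params: px,py at reference, angle, z, R
    c=x[:,:2].mean(0)
    def res(q,full=False):
        a=np.array([np.sin(-q[1]),np.cos(q[1])]); n=np.array([a[1],-a[0]])
        lat=(x[:,:2]-c)@n-q[0]; rad=np.hypot(lat,x[:,2]-q[2]); 
        if full: return rad,(x[:,:2]-c)@a
        return np.minimum(rad-0.05,0.02) if False else rad-0.05
    s=least_squares(res,[0,0.3,0.12],loss='soft_l1',f_scale=0.001)
    rad,ax=res(s.x,True); q=s.x
    a=np.array([-np.sin(q[1]),np.cos(q[1])]); n=np.array([a[1],-a[0]])
    print('psi',q[1],'z',q[2],'point on axis',c+n*q[0],'resid',np.median(abs(rad-.05)),len(x))
    return c+n*q[0],a,q
if __name__=='__main__':
    p,d,K=load('w1'); w=cloud(d,K)
    o,a,q=tyrefit(w,(195,195,310,285),0.14)
    cv2.imwrite('pics/w1c.png',cv2.resize(p[150:330,170:410,::-1],None,fx=3.3,fy=3.3,interpolation=cv2.INTER_CUBIC))
    p,d,K=load('top0'); w=cloud(d,K); tyrefit(w,(315,165,395,245),0.14)
E
python3 fit.py
```

```text
psi 0.19817744965090814 z 0.11844963267779485 point on axis [ 0.5772 -0.2555] resid 0.0008544637621480076 5062
psi 0.7914920094627473 z 0.11752014559589617 point on axis [ 0.5883 -0.2639] resid 0.004409047571409468 1405
```

View pics/w1c.png

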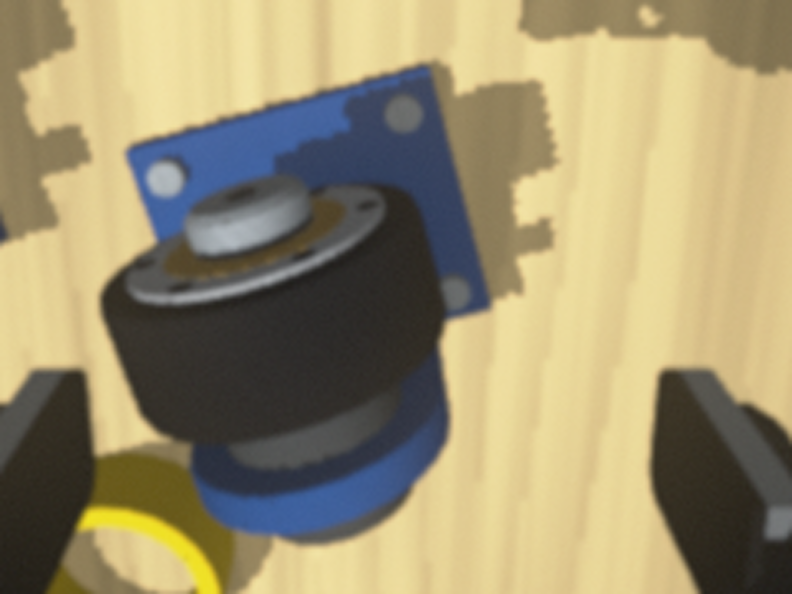

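```bash
cat > look.py <<'E'
from h import *
import sys
np.set_printoptions(precision=4,suppress=True)
def pose(yaw,tilt):
    b=R.from_matrix(np.array([[np.cos(yaw),np.sin(yaw),0],[np.sin(yaw),-np.cos(yaw),0],[0,0,-1]])); return b*R.from_rotvec([tilt,0,0])
def look(P,dist,yaw,tilt,row=0):
    r=pose(yaw,tilt); off=np.array([.0007,-.0755,-.1249])
    z=r.apply([-.0008,.2943,.9557]); return np.array(P)-z*dist-r.apply(off), r
def to(pos,r):
    p,r0=Tstate(); d=r0.inv().apply(np.array(pos)-p); a=(r0.inv()*r).as_rotvec()
    print('at',p,'to',np.array(pos),'d',d,'a',a,'rows',np.linalg.norm(d)/.05,np.linalg.norm(a)/.15)
E
python3 - <<'E'
from look import *
t,r=look([.567,-.235,.13],.27,.25,-.5); to(t,r); print('tip',t+r.apply([0,0,.017]))
E
```

```text
at [ 0.6064 -0.2185  0.2686] to [ 0.5499 -0.1699  0.2449] d [-0.056  -0.0491  0.0237] a [-0.4992  0.0598 -0.2357] rows 1.5632001189021467 3.701475506484991
tip [ 0.5519 -0.1778  0.23  ]
```

Call:
servo_tool(
  commands=[
    [0.085,-0.015,-0.013,0.004,-0.12,0.014,-0.06],
    [0.085,-0.014,-0.013,0.003,-0.12,0.014,-0.06],
    [0.085,-0.012,-0.013,-0.002,-0.12,0.014,-0.06],
    [0.085,-0.011,-0.013,-0.004,-0.12,0.014,-0.06],
    [0.085,0,0,0,0,0,0],
  ],
)

```text
time: 2.8
position: [0.5472, -0.1793, 0.2598]
ee_rot: [0.247, 0.96, 0.124, 0.031]
force: [-0.5, -0.3, -0.9]
opening: 0.0849
```

```bash
python3 - <<'E'
from look import *
print(Tstate()[0],Tstate()[1].as_matrix(), env.state()['joint_vel']); p,d,K=grab('wrist','w2')
cv2.imwrite('pics/w2c.png',cv2.resize(p[90:330,130:450,::-1],None,fx=2.5,fy=2.5,interpolation=cv2.INTER_CUBIC))
E
```

```text
[ 0.5472 -0.1793  0.2598] [[ 0.9672  0.2229  0.1214]
 [ 0.2539 -0.8468 -0.4674]
 [-0.0013  0.4829 -0.8757]] [-0.058  -0.0068 -0.0974  0.0384  0.0009 -0.069 ]
```

View pics/w2c.png

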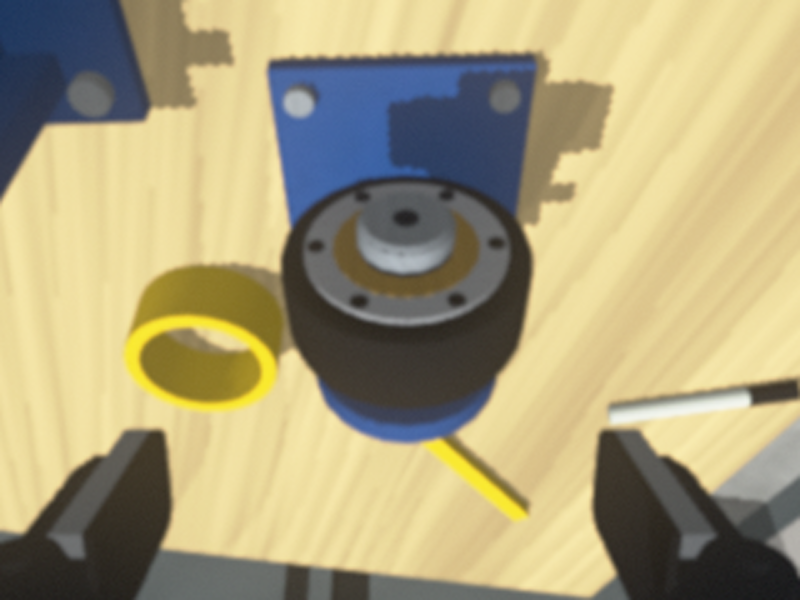

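The stub shows head-on, with its centre hole at full-image pixel (292, 176.8), the brass washer around it and the tyre below. I'll fit planes to the end face and the washer.

```bash
cat > stub.py <<'E'
from h import *
np.set_printoptions(precision=4,suppress=True)
def ray(K,u,v):
    M=R.from_rotvec(np.ravel(K['rvec'])).as_matrix(); o=-M.T@np.ravel(K['tvec'])
    return o, M.T@np.array([(u-K['cx'])/K['fx'],(v-K['cy'])/K['fy'],1])
def stub(n,u,v):
    p,d,K=load(n); w=cloud(d,K)
    o,r=ray(K,u,v); t=(0.12-o[2])/r[2]; P=o+t*r; print('hole ray at z=.12',P)
    for psi in np.arange(.2,.36,.02):
        a=np.array([-np.sin(psi),np.cos(psi),0]); b=np.array([a[1],-a[0],0])
        x=w.reshape(-1,3)-P; s=x@a; l=x@b; h=x[:,2]; rho=np.hypot(l,h)
        e=s[(rho<.013)&(rho>.004)&(abs(s)<.006)]; ws=s[(rho>.0225)&(rho<.027)&(s>-.03)&(s<0)]; f=s[(rho>.031)&(rho<.036)&(abs(s+.015)<.01)]
        print(round(psi,2),'end',e.mean(),e.std(),len(e),'washer',np.median(ws),ws.std(),len(ws),'hub',np.median(f),f.std())
    return P
if __name__=='__main__':
    P=stub('w2',292,176.8)
    p,d,K=load('w2'); w=cloud(d,K)
    # free plane fits for hub face
    for psi in [.27]:
        a=np.array([-np.sin(psi),np.cos(psi),0]); b=np.array([a[1],-a[0],0]); x=w.reshape(-1,3)-P; s=x@a;l=x@b;h=x[:,2];rho=np.hypot(l,h)
        m=(rho>.0225)&(rho<.045)&(s>-.025)&(s<-.005)
        A=np.c_[l[m],h[m],np.ones(m.sum())]; c=np.linalg.lstsq(A,s[m],rcond=None)[0]; print('washer/hub plane slopes',c)
        m=(rho<.014)&(abs(s)<.005); A=np.c_[l[m],h[m],np.ones(m.sum())]; print('end plane',np.linalg.lstsq(A,s[m],rcond=None)[0])
        # base plate
    from fit import tyrefit
    tyrefit(w,(240,200,345,270),.12)
E
python3 stub.py
```

```text
hole ray at z=.12 [ 0.5686 -0.2245  0.12  ]
0.2 end -0.0004034068840661913 0.0006706008596283042 350 washer -0.013425756324625015 0.0015996638084686985 371 hub -0.013814450289096072 0.002026076004957318
0.22 end -0.00040184117722179594 0.0005690013247920689 351 washer -0.013381580818922365 0.0012487063621468978 372 hub -0.013810838374191736 0.001550837737562476
0.24 end -0.0003987229820362634 0.0004861295753745089 348 washer -0.01337033324746092 0.0009114268880368471 377 hub -0.013815233129958752 0.0011048606007096967
0.26 end -0.0003976647798320642 0.0004293385306276363 348 washer -0.013432792439498843 0.000614524265596124 379 hub -0.013883255941887466 0.0007093339886050895
0.28 end -0.00039644751701805843 0.0004105048286663392 348 washer -0.01342751934921067 0.00047752620485494603 378 hub -0.01387026786842073 0.0004950559409575595
0.3 end -0.0003950716804831418 0.00043462074258541187 348 washer -0.01343781956257878 0.0006000979437828883 390 hub -0.013838427505574454 0.0006721781526076587
0.32 end -0.00039073731969846523 0.0004974614753705156 349 washer -0.013513388281961448 0.000879133423983111 386 hub -0.013831291801419668 0.0010564715941083899
0.34 end -0.0003897936804415528 0.0005840388829251132 350 washer -0.013500569307959105 0.0012189130544831466 382 hub -0.01392162184347194 0.0015056223563599666
washer/hub plane slopes [ 0.0107 -0.0045 -0.0142]
end plane [ 0.0076 -0.0023 -0.0004]
psi 0.15711430901437934 z 0.11492890676340592 point on axis [ 0.5769 -0.2568] resid 0.004026974687238099 5206
```

```bash
python3 - <<'E'
from look import *
t,r=look([.515,.28,.08],.27,.0,0); to(t,r); print('tip',t+r.apply([0,0,.017]))
t[2]+=.05; to(t,r)
E
```

```text
at [ 0.5496 -0.1805  0.2613] to [0.5145 0.284  0.2131] d [ 0.0831 -0.4248 -0.1788] a [ 0.5004 -0.0664  0.2491] rows 9.366392845052312 3.7528239610882186
tip [0.5145 0.284  0.1961]
at [ 0.5496 -0.1805  0.2613] to [0.5145 0.284  0.2631] d [ 0.0832 -0.4007 -0.2226] a [ 0.5004 -0.0664  0.2491] rows 9.316817721568396 3.7528239610882186
```

Call:
servo_tool(
  commands=[
    [0.085,0.008,-0.04,-0.022,0.125,-0.017,0.062],
    [0.085,0.006,-0.043,-0.017,0.125,-0.017,0.062],
    [0.085,0.003,-0.045,-0.012,0.125,-0.017,0.062],
    [0.085,0.0,-0.046,-0.006,0.12,-0.017,0.062],
    [0.085,-0.003,-0.047,0,0,0,0],
  ],
)

```text
time: 3.35
position: [0.5432, 0.0489, 0.2711]
ee_rot: [-0.009, 1.0, -0.011, 0.004]
force: [1.0, -0.5, 0.6]
opening: 0.085
```

```bash
python3 - <<'E'
from look import *
t,r=look([.515,.28,.08],.27,.0,0); to(t,r)
E
```

```text
at [0.5432 0.0489 0.2711] to [0.5145 0.284  0.2131] d [-0.0343 -0.2333  0.0619] a [-0.0177 -0.0071 -0.022 ] rows 4.875258905699944 0.19430162403169898
```

Call:
servo_tool(
  commands=[
    [0.085,-0.007,-0.047,0.01,-0.01,-0.004,-0.012],
    [0.085,-0.007,-0.047,0.01,-0.008,-0.003,-0.01],
    [0.085,-0.006,-0.047,0.012,0,0,0],
    [0.085,-0.006,-0.042,0.012,0,0,0],
    [0.085,-0.004,-0.02,0.008,0,0,0],
  ],
)

```text
time: 3.85
position: [0.5319, 0.2552, 0.2291]
ee_rot: [-0.006, 1.0, -0.008, 0.011]
force: [-0.3, -0.5, -0.4]
opening: 0.0849
```

Call:
servo_tool(
  commands=[
    [0.085,0,0,0,0,0,0],
  ],
)

```text
time: 3.95
position: [0.5333, 0.2568, 0.2292]
ee_rot: [-0.007, 1.0, -0.007, 0.011]
force: [0.1, -1.1, -0.1]
opening: 0.0847
```

```bash
python3 - <<'E'
from look import *
print(Tstate()[0], Tstate()[1].as_matrix(),env.state()['joint_vel']); p,d,K=grab('wrist','w3')
cv2.imwrite('pics/w3c.png',cv2.resize(p[60:360,80:480,::-1],None,fx=2,fy=2,interpolation=cv2.INTER_CUBIC))
E
```

```text
[0.5333 0.2568 0.2292] [[ 0.9997 -0.0142  0.0217]
 [-0.0144 -0.9998  0.0135]
 [ 0.0215 -0.0138 -0.9997]] [-0.0309 -0.0038 -0.0424 -0.009   0.0144 -0.0258]
```

View pics/w3c.png

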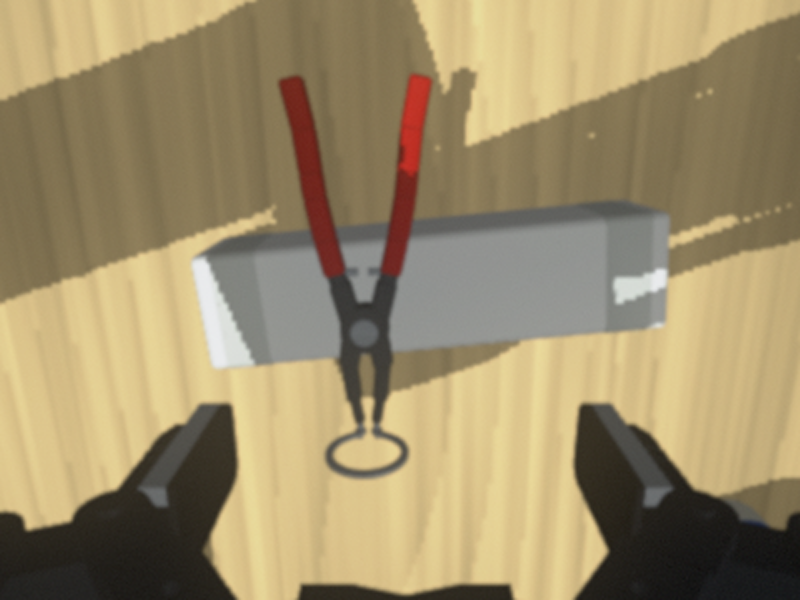

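The pliers show at full resolution: pivot ~(262, 226), handle ends ~(225, 99) and (290, 98), ring ~(263, 287) hanging beyond the bar.

```bash
python3 - <<'E'
from look import *
from stub import ray
p,d,K=load('w3'); w=cloud(d,K); c=p.astype(int)
m=(c[...,0]>80)&(c[...,1]<50)&(c[...,2]<50)&(w[...,2]>.04)
m[:80]=False; x=w[m]; print('red z',np.percentile(x[:,2],[5,50,95]),m.sum())
# slice in y
mids=[]
n,lab,st,cen=cv2.connectedComponentsWithStats(m.astype(np.uint8)); 
big=[i for i in range(1,n) if st[i,4]>150]; print(st[big],)
for y in np.arange(x[:,1].min(),x[:,1].max(),.01):
    s=x[(abs(x[:,1]-y)<.002)]
    if len(s)>4: mids.append((y,s[:,0].min(),s[:,0].max())); 
mids=np.array(mids); print(np.c_[mids,(mids[:,1]+mids[:,2])/2,mids[:,2]-mids[:,1]])
f=np.polyfit(mids[:,0],(mids[:,1]+mids[:,2])/2,1); print('axis slope dx/dy',f[0],'x at y=.33',np.polyval(f,.33))
print('y range',x[:,1].min(),x[:,1].max())
for nm,(u,v) in dict(pivot=(262,226.5)).items():
    dd=w[223:230,259:266,2]; print('pivot depth z',np.nanmedian(dd)); o,r=ray(K,u,v); z=np.nanmedian(dd); print(o+r*(z-o[2])/r[2])
# bar top
for u,v in [(340,200),(200,220),(300,190)]: print('bar z',w[v,u])
# ring
rr=w[265:300,240:286].reshape(-1,3); rr=rr[rr[:,2]>.03]; print('ring',len(rr),rr.min(0),rr.max(0),np.median(rr,0))
E
```

```text
red z [0.0709 0.0723 0.0735] 1697
[[ 221   99   31   99 1027]
 [ 271  118   20   80  665]]
[[0.2605 0.4981 0.5329 0.5155 0.0349]
 [0.2705 0.4958 0.5361 0.5159 0.0403]
 [0.2805 0.4932 0.5382 0.5157 0.045 ]
 [0.2905 0.4911 0.5403 0.5157 0.0492]
 [0.3005 0.4896 0.5423 0.5159 0.0527]
 [0.3105 0.4885 0.5424 0.5155 0.0539]
 [0.3205 0.487  0.5434 0.5152 0.0565]
 [0.3305 0.486  0.5444 0.5152 0.0585]
 [0.3405 0.484  0.5463 0.5152 0.0624]
 [0.3505 0.4827 0.4917 0.4872 0.009 ]]
axis slope dx/dy -0.16016214406528717 x at y=.33 0.5087647983876787
y range 0.2605098775827409 0.35312351813555987
pivot depth z 0.07519504732520828
[0.5161 0.2311 0.0752]
bar z [0.598  0.2531 0.0594]
bar z [0.4496 0.2341 0.059 ]
bar z [0.5558 0.2649 0.0605]
ring 503 [0.4941 0.1663 0.0645] [0.5364 0.1848 0.1113] [0.5146 0.1719 0.0864]
```

```bash
python3 - <<'E'
from look import *
p,d,K=load('w3'); w=cloud(d,K); c=p.astype(int)
m=(c[...,0]>75)&(c[...,0]>2.2*c[...,1])&(c[...,0]>2.2*c[...,2])&(w[...,2]>.066)
m[:80]=False; x=w[m]
M=[]
for y in np.arange(.262,.354,.01):
    s=x[(abs(x[:,1]-y)<.0025)]; a=s[:,0]; mid=(a.min()+a.max())/2
    l=a[a<mid]; r=a[a>=mid]; M.append((y,(l.mean()+r.mean())/2,(np.median(l)+np.median(r))/2,a.max()-a.min()))
M=np.array(M); print(M); f=np.polyfit(M[:,0],M[:,1],1); print(f, np.polyval(f,.311),np.polyval(f,.231),np.polyval(f,.171))
print(x[:,1].max())
rr=w[262:302,236:290].reshape(-1,3); rr=rr[rr[:,2]>.075]; print('ring',rr.min(0),rr.max(0),np.median(rr,0))
f=np.polyfit(rr[:,0],rr[:,1],1);print('ring plane slope dy/dx',f[0])
goto([.5155,.311,.16],0)
E
```

```text
[[0.262  0.516  0.5158 0.0359]
 [0.272  0.516  0.5159 0.0404]
 [0.282  0.516  0.5158 0.0467]
 [0.292  0.516  0.516  0.0493]
 [0.302  0.516  0.5162 0.0528]
 [0.312  0.5159 0.5158 0.0549]
 [0.322  0.5159 0.516  0.0574]
 [0.332  0.5159 0.516  0.0604]
 [0.342  0.516  0.5162 0.0643]
 [0.352  0.516  0.5159 0.0665]]
[0.    0.516] 0.5159648070337209 0.5159610290311396 0.5159581955292035
0.3533162896098602
ring [0.4941 0.1691 0.0752] [0.5364 0.1731 0.1113] [0.5156 0.1717 0.102 ]
ring plane slope dy/dx 0.0016183555971682304
pos [0.5342 0.2557 0.2298] d [-0.0211 -0.0541  0.0701] a [-0.0132 -0.023  -0.0149] rows>= 1.82
```

Call:
servo_tool(
  commands=[
    [0.085,-0.009,-0.022,0.015,-0.007,-0.012,-0.008],
    [0.085,-0.007,-0.022,0.03,-0.006,-0.011,-0.007],
    [0.085,-0.003,-0.012,0.03,0,0,0],
    [0.085,0,0,0.015,0,0,0],
    [0.085,0,0,0,0,0,0],
  ],
  force=40,
)

```text
time: 4.5
position: [0.5302, 0.3067, 0.1446]
ee_rot: [-0.003, 1.0, -0.006, 0.007]
force: [-0.3, 0.8, 0.3]
opening: 0.0848
```

```bash
python3 - <<'E'
from look import *
goto([.516,.311,.06],0)
E
```

```text
pos [0.5302 0.3067 0.1446] d [-0.0153 -0.0036  0.0844] a [-0.0057 -0.0132 -0.0117] rows>= 1.72
```

Call:
servo_tool(
  commands=[
    [0.085,-0.012,-0.003,0.01,-0.006,-0.012,-0.012],
    [0.085,-0.008,-0.002,0.01,0,0,0],
    [0.085,0,0,0,0,0,0],
  ],
  force=40,
)

```text
time: 4.8
position: [0.5132, 0.3095, 0.1261]
ee_rot: [-0.001, 1.0, -0.002, 0.002]
force: [0.5, -0.6, -0.3]
opening: 0.0851
```

```bash
python3 - <<'E'
from look import *
goto([.516,.311,.06],0)
E
```

```text
pos [0.5132 0.3095 0.1261] d [ 0.0026 -0.0014  0.0661] a [-0.0013 -0.0042 -0.0041] rows>= 1.32
```

Call:
servo_tool(
  commands=[
    [0.085,0.0015,-0.0015,0.02,-0.001,-0.004,-0.004],
    [0.085,0.001,0,0.02,0,0,0],
    [0.085,0,0,0.016,0,0,0],
    [0.085,0,0,0.01,0,0,0],
    [0.085,0,0,0,0,0,0],
  ],
  force=40,
)

```text
time: 5.3
position: [0.5186, 0.3117, 0.0623]
ee_rot: [-0.002, 1.0, 0.0, 0.004]
force: [-0.9, 0.4, 0.2]
opening: 0.0852
```

```bash
python3 - <<'E'
from look import *
goto([.516,.311,.06],0)
E
```

```text
pos [0.5186 0.3117 0.0623] d [-0.0026  0.0007  0.0023] a [-0.0035 -0.0076  0.0003] rows>= 0.07
```

Call:
servo_tool(
  commands=[
    [0.085,-0.002,0.0005,0.002,-0.0035,-0.007,0],
    [0.07,0,0,0,0,0,0],
    [0.064,0,0,0,0,0,0],
    [0.062,0,0,0,0,0,0],
  ],
  force=40,
)

```text
time: 5.7
position: [0.5179, 0.3119, 0.0629]
ee_rot: [-0.001, 1.0, 0.0, 0.002]
force: [-0.1, 0.5, -0.2]
opening: 0.0619
```

```bash
python3 - <<'E'
from look import *
goto([.516,.311,.06],0); print(env.state()['opening'])
E
```

```text
pos [0.5179 0.3119 0.0629] d [-0.0019  0.0009  0.0028] a [-0.0013 -0.0034  0.0004] rows>= 0.07
0.061949919781861144
```

Call:
servo_tool(
  commands=[
    [0.062,-0.002,0.001,0.003,-0.001,-0.003,0],
    [0.062,-0.001,0,0.002,0,0,0],
    [0.062,0,0,0,0,0,0],
  ],
  force=40,
)

```text
time: 6.0
position: [0.5157, 0.3112, 0.0585]
ee_rot: [-0.001, 1.0, 0.0, 0.001]
force: [-0.3, -0.6, -0.6]
opening: 0.0618
```

```bash
python3 - <<'E'
from look import *
goto([.516,.311,.06],0); print(env.state()['opening'])
E
```

```text
pos [0.5157 0.3112 0.0585] d [ 0.0003  0.0002 -0.0015] a [-0.0012 -0.0026  0.0005] rows>= 0.03
0.06182055687317137
```

Centred over the handles. Squeezing in steps while rising about 1 mm per step.

Call:
servo_tool(
  commands=[
    [0.056,0,0,0,0,0,0],
    [0.05,0,0,-0.001,0,0,0],
    [0.044,0,0,-0.001,0,0,0],
    [0.038,0,0,-0.001,0,0,0],
    [0.032,0,0,-0.001,0,0,0],
  ],
  force=40,
)

```text
time: 6.5
position: [0.5166, 0.3118, 0.0635]
ee_rot: [-0.001, 1.0, 0.0, 0.002]
force: [0.5, 0.2, -0.2]
opening: 0.032
```

Call:
servo_tool(
  commands=[
    [0.02,0,0,-0.001,0,0,0],
    [0.01,0,0,0,0,0,0],
    [0.01,0,0,0,0,0,0],
  ],
  force=40,
)

```text
time: 6.8
position: [0.5163, 0.3117, 0.0642]
ee_rot: [-0.001, 1.0, 0.0, 0.002]
force: [0.7, 0.6, -1.4]
opening: 0.025
```

```bash
python3 - <<'E'
from look import *
p,d,K=grab('wrist','w4'); s=env.state(); print(s['opening'],s['force'],s['torque'],s['position'])
cv2.imwrite('pics/w4c.png',cv2.resize(p[120:420,80:480,::-1],None,fx=2,fy=2,interpolation=cv2.INTER_CUBIC))
E
```

```text
0.025395710654792833 [ 0.3573  1.7007 -1.3787] [ 0.2084 -0.111   0.078 ] [0.5163 0.3117 0.0641]
```

View pics/w4c.png

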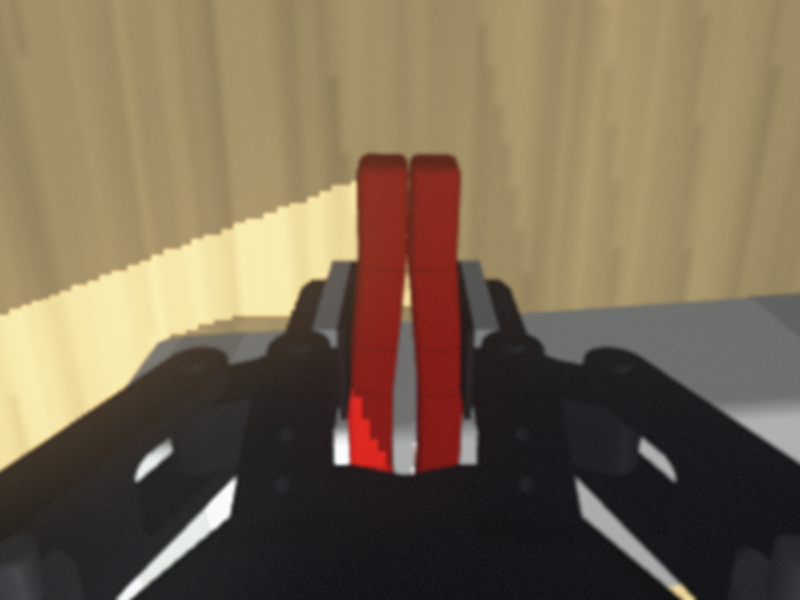

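Handles are squeezed together (opening 25 mm, the stop); the ring is hidden behind the gripper. Lifting.

Call:
servo_tool(
  commands=[
    [0.01,0,0,-0.01,0,0,0],
    [0.01,0,0,-0.02,0,0,0],
    [0.01,0,0,-0.025,0,0,0],
    [0.01,0,0,-0.015,0,0,0],
    [0.01,0,0,0,0,0,0],
  ],
  force=40,
)

```text
time: 7.35
position: [0.513, 0.31, 0.136]
ee_rot: [0.001, 1.0, 0.0, -0.002]
force: [0.9, 1.1, -1.8]
opening: 0.0256
```

```bash
python3 - <<'E'
from look import *
s=env.state(); print(s['opening'],s['force'],s['torque'],s['position'],s['ee_rot'])
P,r=Tstate(); ring=P+r.apply([-.0003,.141,-.0227]); print('pred ring',ring)
from stub import ray
for c in ['top','scene']:
    p,d,K=grab(c,c+'5')
    uv,_=cv2.projectPoints(ring.reshape(1,3),np.ravel(K['rvec']),np.ravel(K['tvec']),np.array([[K['fx'],0,K['cx']],[0,K['fy'],K['cy']],[0,0,1]]),None)
    u,v=uv.ravel(); print(c,u,v); u,v=int(u),int(v)
    cv2.imwrite(f'pics/{c}5c.png',cv2.resize(p[v-45:v+45,u-60:u+60,::-1],None,fx=6.6,fy=6.6,interpolation=cv2.INTER_CUBIC))
E
```

```text
0.025550442027322283 [ 0.9458  1.0563 -1.7924] [ 0.185  -0.0036 -0.0146] [0.513 0.31  0.136] [ 0.0006  1.      0.     -0.0017]
pred ring [0.5127 0.1691 0.1589]
top 157.67676584416876 229.32150579907636
scene 320.5868603639207 133.90199835068347
```

View pics/top5c.png

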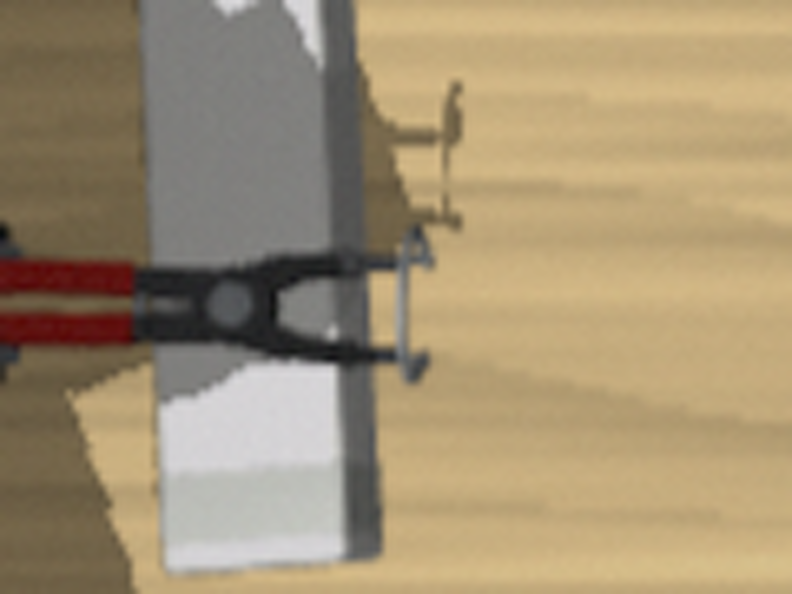

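View pics/scene5c.png

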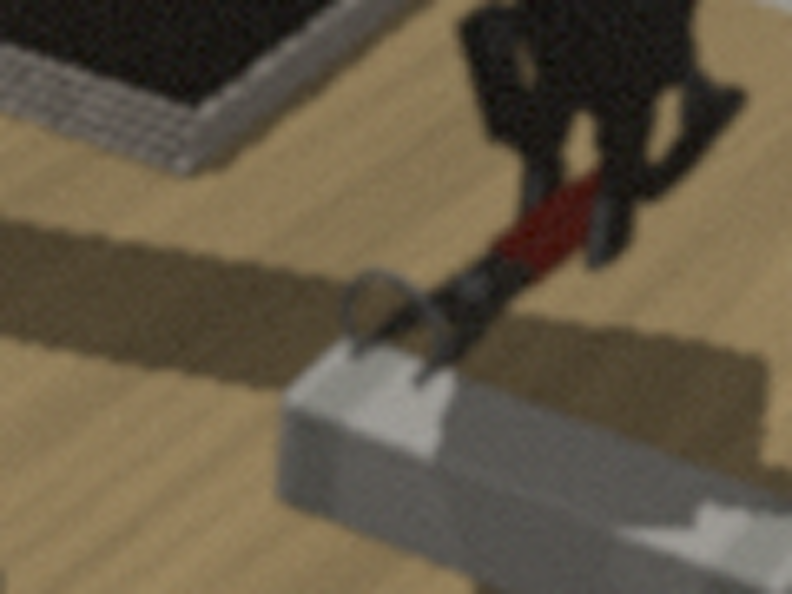

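Pliers are held and the ring is visibly spread. I'm checking in-hand pitch and offset against depth.

```bash
python3 - <<'E'
from look import *
p,d,K=load('top5'); w=cloud(d,K); c=p.astype(int)
q0,q1=97,184
def at(cx,cy): return q0+cx/6.6,q1+cy/6.6
for nm,(cx,cy) in dict(pivot=(230,305),redL=(60,272),redR=(60,328),jawL=(340,263),jawR=(340,350)).items():
    u,v=at(cx,cy); u,v=int(round(u)),int(round(v)); print(nm,np.nanmedian(w[v-1:v+2,u-1:u+2].reshape(-1,3),0))
b=w[int(184+450/6.6)-2:int(184+450/6.6)+3, 125:145].reshape(-1,3); print('bar z',np.nanmedian(b,0))
r=w[215:245,150:168].reshape(-1,3); r=r[r[:,2]>.14]; print('ring pts top',len(r),r.min(0),r.max(0),np.median(r,0))
# full cam: initial frame comparision
p0,d0,K0=load('top0'); w0=cloud(d0,K0); b=w0[210:260,125:150].reshape(-1,3); 
r=w0[215:245,155:172].reshape(-1,3); r=r[(r[:,2]>.08)]; print('ring0 top',len(r),r.min(0),r.max(0))
r=w0[220:240,135:140].reshape(-1,3); print('pivot0 zmax',np.nanmax(r[:,2]))
P,_=Tstate()
for n,lo,dz in [('scene0',.07,0),('scene5',.12,.072)]:
    p,d,K=load(n); w=cloud(d,K); x=w.reshape(-1,3); m=(abs(x[:,0]-.515)<.05)&(abs(x[:,1]-.17)<.012)&(x[:,2]>lo)
    y=x[m]; print(n,len(y),y.min(0),y.max(0),np.median(y,0))
    m=(abs(x[:,0]-.515)<.05)&(x[:,1]>.15)&(x[:,1]<.38)&(x[:,2]>.065+dz)&(x[:,2]<.115+dz); y=x[m]
    for a in np.arange(.16,.37,.02):
        s=y[abs(y[:,1]-a)<.01]; 
        if len(s)>3: print(round(a,2),len(s),np.median(s[:,2]),s[:,2].max())
E
```

```text
pivot [0.5121 0.2248 0.1475]
redL [0.5227 0.2802 0.146 ]
redR [0.5037 0.279  0.1475]
jawL [0.5254 0.1919 0.1394]
jawR [0.4977 0.1907 0.1402]
bar z [0.4681 0.2407 0.0611]
ring pts top 71 [0.4883 0.1634 0.1401] [0.5364 0.1888 0.1842] [0.5099 0.1659 0.1718]
ring0 top 35 [0.4958 0.171  0.08  ] [0.5383 0.1744 0.1136]
pivot0 zmax 0.08180461903442748
scene0 56 [0.4955 0.1675 0.0707] [0.537  0.1811 0.1106] [0.5153 0.172  0.0938]
0.16 9 0.0966507653660213 0.10577404908611589
0.18 59 0.08357527109752279 0.11059326714558337
0.2 29 0.06998662908178106 0.0745803073749643
0.22 46 0.07093655363054435 0.0770731705368643
0.24 37 0.07189981488489515 0.07873610925080071
0.26 40 0.0704604900587012 0.0741908491606583
0.28 38 0.070711168099505 0.07446468106344693
0.3 36 0.07114708326299077 0.0752446028187505
0.32 39 0.07140822359491893 0.07638828717147372
0.34 35 0.07193534334128279 0.07540546173714162
0.36 10 0.0698733825673207 0.07226702283985317
scene5 83 [0.4882 0.1598 0.1257] [0.5378 0.1812 0.178 ] [0.5103 0.1651 0.1548]
0.16 58 0.16425999800977886 0.17800974391089544
0.2 8 0.13748656286194377 0.13844156230131544
0.22 41 0.14008935921277818 0.14525887191742914
0.24 28 0.1395114475698449 0.14257614587415574
0.26 36 0.1410978923332184 0.14419092389986451
0.28 38 0.14192435020513344 0.14556576369837496
0.3 266 0.1661619282597956 0.18672674191585228
0.32 97 0.16977050512725922 0.18685169324596573
0.34 5 0.14342782120742267 0.14548726997197128
```

```bash
cat > pitch.py <<'E'
from look import *
import sys
def pitch(n,P,r):
    p,d,K=load(n); w=cloud(d,K); c=p.astype(int)
    m=(c[...,0]>70)&(c[...,0]>2.2*c[...,1])&(c[...,0]>2.2*c[...,2])
    t=r.inv().apply(w.reshape(-1,3)-P).reshape(w.shape)
    m&=(np.abs(t[...,0])<.03)&(np.abs(t[...,2])<.025)
    m=cv2.erode(m.astype(np.uint8),np.ones((3,3)))>0
    x=t[m]; x=x[np.isfinite(x).all(1)]
    print(n,len(x),'y range',x[:,1].min(),x[:,1].max())
    for k in range(3):
        A=np.c_[x[:,0],x[:,1],np.ones(len(x))]; f=np.linalg.lstsq(A,x[:,2],rcond=None)[0]; e=x[:,2]-A@f; x=x[abs(e)<2.5*e.std()]
    print('slope x,y, z0(tool)',f,'std',e.std())
    l=x[x[:,0]<0];rr=x[x[:,0]>0]; 
    for y in np.arange(-.05,-.005,.008):
        s=x[abs(x[:,1]-y)<.004]
        if len(s): print(round(y,3),s[:,0].min(),s[:,0].max(),(s[:,0].min()+s[:,0].max())/2,s[:,2].mean())
E
python3 - <<'E'
from pitch import *
P,r=Tstate(); grab('wrist','w6'); pitch('w6',P,r)
p,d,K=load('w6'); print(np.nanmedian(cloud(d,K)[100:130,80:150,2]))
E
```

```text
w6 5924 y range -0.042235593129682496 0.03709896240602538
slope x,y, z0(tool) [ 0.0051  0.0415 -0.009 ] std 0.0005439114975433213
-0.042 -0.008325390020869846 0.011092114506463531 0.0013833622427968425 -0.010516250042962206
-0.034 -0.00849214957461642 0.011244210717908768 0.0013760305716461743 -0.010454662215761974
-0.026 -0.008692372635430982 0.01118056046366943 0.0012440939141192238 -0.010105668309194729
-0.018 -0.00980900053370649 0.011809493570527145 0.0010002465184103275 -0.009681651844827652
-0.01 -0.01045685364212178 0.012057713613074379 0.0008004299854762996 -0.009436187772906756
-0.0006236602080075953
```

```bash
python3 - <<'E'
from look import *
def ends(n):
    p,d,K=load(n); w=cloud(d,K); c=p.astype(int)
    m=(c[...,0]>60)&(c[...,0]>2.*c[...,1])&(c[...,0]>2.*c[...,2])&(np.arange(420)[:,None]>60)
    x=w[m]; x=x[x[:,2]>.055]; 
    top=np.sort(x[:,1])[-200:]; rows=np.where(m.sum(1)>8)[0]
    A=np.c_[x[:,0],x[:,1],np.ones(len(x))]
    for k in range(3):
        A=np.c_[x[:,0],x[:,1],np.ones(len(x))]; f=np.linalg.lstsq(A,x[:,2],rcond=None)[0]; e=x[:,2]-A@f; x=x[abs(e)<2.5*e.std()]
    print(n,'ymax',x[:,1].max(),np.percentile(x[:,1],99.5),'slope z',f,e.std(),'firstrow',rows[:1])
for n in ['w3','w4','w6']: ends(n)
for n,(u,v) in dict(top0=(137,230),top5=(131.85,230.2)).items():
    p,d,K=load(n); w=cloud(d,K)
    print(n,w[int(v)-1:int(v)+2,int(u)-2:int(u)+4,1:].round(4).tolist())
p,d,K=load('top0'); cv2.imwrite('pics/top0p.png',cv2.resize(p[184:274,97:217,::-1],None,fx=6.6,fy=6.6,interpolation=cv2.INTER_CUBIC))
E
```

```text
w3 ymax 0.35400113792338855 0.35310241776832396 slope z [0.001  0.0004 0.0716] 0.0007204658724894024 firstrow [99]
w4 ymax 0.35405893887577994 0.3535072197698802 slope z [-0.0012  0.0056  0.0717] 0.0006688817431048799 firstrow [198]
w6 ymax 0.35187704502222955 0.35115415242746095 slope z [-0.0107  0.0376  0.1368] 0.0006589939259226314 firstrow [199]
top0 [[[0.2369, 0.0782], [0.2361, 0.0727], [0.2326, 0.0778], [0.2308, 0.0759], [0.2293, 0.073], [0.2265, 0.0754]], [[0.237, 0.0778], [0.235, 0.0767], [0.233, 0.0759], [0.2299, 0.0794], [0.2286, 0.0757], [0.2269, 0.0735]], [[0.2362, 0.0805], [0.2337, 0.0815], [0.2321, 0.079], [0.2306, 0.0762], [0.2281, 0.0772], [0.2265, 0.0749]]]
top5 [[[0.2314, 0.1482], [0.2301, 0.1455], [0.2279, 0.1458], [0.2264, 0.1435], [0.2229, 0.1486], [0.2212, 0.1473]], [[0.2312, 0.1488], [0.2285, 0.151], [0.2281, 0.1447], [0.2248, 0.1492], [0.2232, 0.1475], [0.2218, 0.1449]], [[0.2316, 0.1471], [0.2292, 0.1482], [0.2275, 0.1468], [0.2247, 0.1495], [0.223, 0.1478], [0.221, 0.1475]]]
```

View pics/top0p.png

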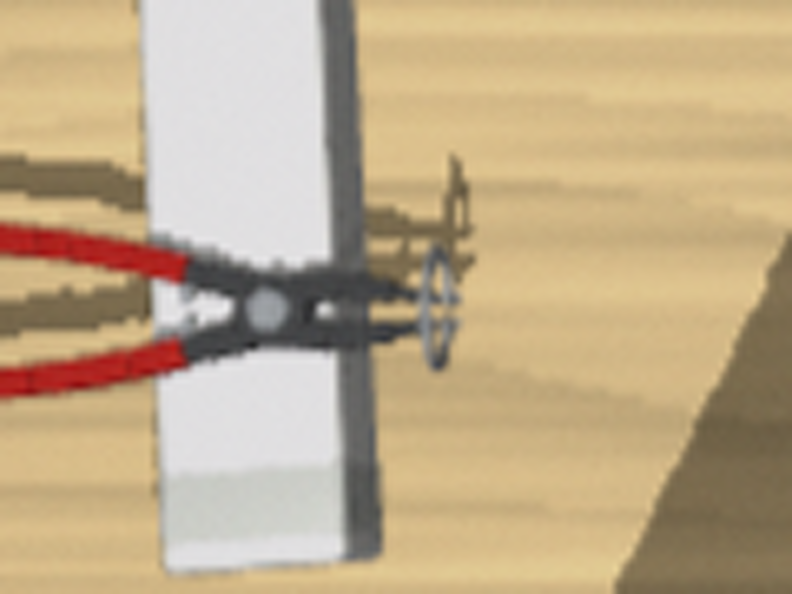

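```bash
python3 - <<'E'
from look import *
from stub import ray
def pt(n,u,v,z):
    K=load(n)[2]; o,r=ray(K,u,v); return o+r*(z-o[2])/r[2]
C=lambda cx,cy:(97+(cx+.5)/6.6-.5,184+(cy+.5)/6.6-.5)
def centroid(n,cx,cy,rad=3):
    # pivot: brighter spot than dark jaws
    p=load(n)[0].astype(float).mean(2); u,v=C(cx,cy); u0,v0=int(round(u)),int(round(v))
    s=p[v0-2:v0+3,u0-2:u0+3]; print(s.round()); wt=np.clip(s-75,0,60); vv,uu=np.mgrid[v0-2:v0+3,u0-2:u0+3]; return (wt*uu).sum()/wt.sum(),(wt*vv).sum()/wt.sum()
print('piv0',pt('top0',*C(268,310),.075)); print('piv5',pt('top5',*C(230,305),.1445))
print('ring0',pt('top0',*C(437,308.5),.09)); 
print('ring5 ext',pt('top5',*C(405,240),.137),pt('top5',*C(405,372),.137))
print('jaw5',pt('top5',*C(390,264),.138),pt('top5',*C(390,355),.138))
print('red5 front edge',pt('top5',*C(132,262),.146),pt('top5',*C(132,345),.146), 'mid back',pt('top5',*C(60,262),.146),pt('top5',*C(60,341),.146))
for n,cx,cy in [('top0',268,310),('top5',230,305)]:
    c=centroid(n,cx,cy); print(n,c,pt(n,*c,.075 if n=='top0' else .1445))
E
```

```text
piv0 [0.5158 0.2328 0.075 ]
piv5 [0.5127 0.2273 0.1445]
ring0 [0.5154 0.1724 0.09  ]
ring5 ext [0.5343 0.1737 0.137 ] [0.4917 0.1726 0.137 ]
jaw5 [0.5265 0.1781 0.138 ] [0.4971 0.1773 0.138 ]
red5 front edge [0.5264 0.2585 0.146 ] [0.4998 0.2576 0.146 ] mid back [0.5263 0.2813 0.146 ] [0.5011 0.2804 0.146 ]
[[139. 156. 160. 154. 141.]
 [151. 159. 159. 155. 153.]
 [150. 159. 159. 154. 154.]
 [147. 159. 158. 154. 136.]
 [113. 133. 134. 133.  97.]]
top0 (np.float64(136.9763121226196), np.float64(230.9098931723177)) [0.515  0.2332 0.075 ]
[[73. 84. 87. 85. 84.]
 [81. 85. 88. 85. 83.]
 [82. 88. 88. 88. 83.]
 [82. 87. 89. 86. 84.]
 [62. 79. 87. 86. 74.]]
top5 (np.float64(131.15709969788517), np.float64(229.90785498489424)) [0.5125 0.2278 0.1445]
```

```bash
cat > plan.py <<'E'
from look import *
VEC=np.array([-.0005,.1448,-.0172]); PSI=.28; END=np.array([.5687,-.2249,.12]); YO=-.01; PO=.0415
a=np.array([-np.sin(PSI),np.cos(PSI),0]); b=np.array([a[1],-a[0],0])
def target(s,up=0,lat=0,psi=PSI,po=None):
    """tool pose with ring centre s metres outside end face along a"""
    po=PO if po is None else po
    # desired pliers frame: jaw dir -a, up z ; tool jaw dir in tool = (YO,1,PO)
    r=pose(psi,0)*R.from_rotvec([-po,0,0])*R.from_rotvec([0,0,YO])
    j=r.apply(np.array([YO,1,PO])/np.linalg.norm([YO,1,PO]))
    return END+a*s+b*lat+[0,0,up]-r.apply(VEC), r, j
def ringnow():
    P,r=Tstate(); x=P+r.apply(VEC); q=x-END
    j=r.apply([YO,1,PO]); print('ring s,lat,up',(q@a).round(4),(q@b).round(4),q[2].round(4),'jaw err lat/up',(j@b).round(4),j[2].round(4),'rolls',r.as_matrix()[2,0].round(4)); return x
if __name__=='__main__':
    import sys
    s=float(sys.argv[1]); kw=eval('dict(%s)'%','.join(sys.argv[2:]))
    st=env.state(); print('t',st['time'],'F',st['force'],'T',st['torque'],'open',st['opening'])
    ringnow(); t,r,j=target(s,**kw); to(t,r)
E
python3 plan.py .04; python3 -c "
from plan import *
t,r,j=target(.04);print(j,a)"
```

```text
t 7.5 F [ 0.0562  0.4525 -2.1086] T [ 0.1619 -0.04   -0.0024] open 0.025325692922298058
ring s,lat,up 0.3903 0.0523 0.0309 jaw err lat/up -0.2863 -0.0385 rolls -0.0072
at [0.5115 0.3094 0.1333] to [ 0.517  -0.0484  0.0968] d [0.0057 0.3576 0.0374] a [-0.0395  0.0132 -0.2898] rows 7.192295668194266 1.9516502455727913
[ 0.2764 -0.9611  0.    ] [-0.2764  0.9611  0.    ]
```

Call:
servo_tool(
  commands=[
    [0.01,0,0.025,0.002,-0.01,0.003,-0.04],
    [0.01,-0.001,0.04,0.004,-0.01,0.003,-0.06],
    [0.01,-0.004,0.04,0.004,-0.01,0.003,-0.06],
    [0.01,-0.006,0.04,0.004,-0.01,0.003,-0.06],
    [0.01,-0.008,0.04,0.004,0,0,-0.05],
  ],
  force=40,
)

```text
time: 8.0
position: [0.5109, 0.1213, 0.114]
ee_rot: [0.021, 0.989, 0.143, -0.002]
force: [0.8, -0.5, -4.1]
opening: 0.0251
```

```bash
python3 plan.py .04
```

```text
t 8.0 F [ 0.8209 -0.4763 -4.1187] T [ 0.1871  0.0319 -0.0022] open 0.025105455255273336
ring s,lat,up 0.2047 0.041 0.0172 jaw err lat/up -0.0023 -0.0001 rolls -0.0097
at [0.5109 0.1213 0.114 ] to [ 0.517  -0.0484  0.0968] d [-0.0422  0.1636  0.0244] a [-0.0002  0.0093 -0.0019] rows 3.4133224355729674 0.06355935089259478
```

Call:
servo_tool(
  commands=[
    [0.01,-0.01,0.03,0.004,0,0.004,-0.002],
    [0.01,-0.01,0.03,0.004,0,0.004,0],
    [0.01,-0.01,0.03,0.005,0,0,0],
    [0.01,-0.006,0.025,0.004,0,0,0],
    [0.01,0,0,0,0,0,0],
  ],
  force=40,
)

```text
time: 8.5
position: [0.5033, -0.0087, 0.0958]
ee_rot: [0.02, 0.989, 0.143, -0.004]
force: [0.5, 0.2, -2.9]
opening: 0.0251
```

```bash
python3 plan.py .04
```

```text
t 8.5 F [ 0.5272  0.2242 -2.9049] T [0.2074 0.061  0.0039] open 0.02511161954604524
ring s,lat,up 0.0818 -0.0022 -0.0015 jaw err lat/up -0.0024 -0.0033 rolls -0.0139
at [ 0.5033 -0.0087  0.0958] to [ 0.517  -0.0484  0.0968] d [0.0018 0.0419 0.0006] a [-0.0034  0.0136 -0.0018] rows 0.8397062984279188 0.09409697029288255
```

Call:
servo_tool(
  commands=[
    [0.01,0.001,0.015,0,-0.003,0.008,-0.002],
    [0.01,0.001,0.015,0,0,0.006,0],
    [0.01,0,0.012,0,0,0.004,0],
    [0.01,0,0,0,0,0,0],
  ],
  force=40,
)

```text
time: 8.9
position: [0.5137, -0.0483, 0.0938]
ee_rot: [0.018, 0.989, 0.144, 0.001]
force: [0.8, 0.6, -2.5]
opening: 0.0253
```

```bash
python3 plan.py .03; python3 - <<'E'
from plan import *
P,r=Tstate(); ring=P+r.apply(VEC)
for c in ['top','scene']:
    p,d,K=grab(c,c+'7')
    KK=np.array([[K['fx'],0,K['cx']],[0,K['fy'],K['cy']],[0,0,1]])
    pr=lambda X:cv2.projectPoints(np.array(X).reshape(-1,3),np.ravel(K['rvec']),np.ravel(K['tvec']),KK,None)[0].reshape(-1,2)
    print(c,pr([ring,END]))
    u,v=pr([END])[0].astype(int); v=max(v,45)
    im=cv2.resize(p[v-45:v+45,u-60:u+60,::-1],None,fx=6.6,fy=6.6,interpolation=cv2.INTER_CUBIC); print(u-60,v-45)
    cv2.imwrite(f'pics/{c}7c.png',im)
E
```

```text
t 8.9 F [ 0.769   0.5772 -2.5187] T [0.2353 0.0851 0.031 ] open 0.025328693680778423
ring s,lat,up 0.0409 -0.0033 -0.0038 jaw err lat/up -0.0015 -0.0056 rolls -0.0033
at [ 0.5137 -0.0483  0.0938] to [ 0.5197 -0.058   0.0968] d [ 0.003   0.0111 -0.0026] a [-0.0056  0.003  -0.0014] rows 0.23652307777993106 0.04337859449889942
top [[325.0765 211.9092]
 [342.6815 205.1988]]
282 160
scene [[245.8307 224.2881]
 [239.1088 235.7735]]
179 190
```

View pics/top7c.png

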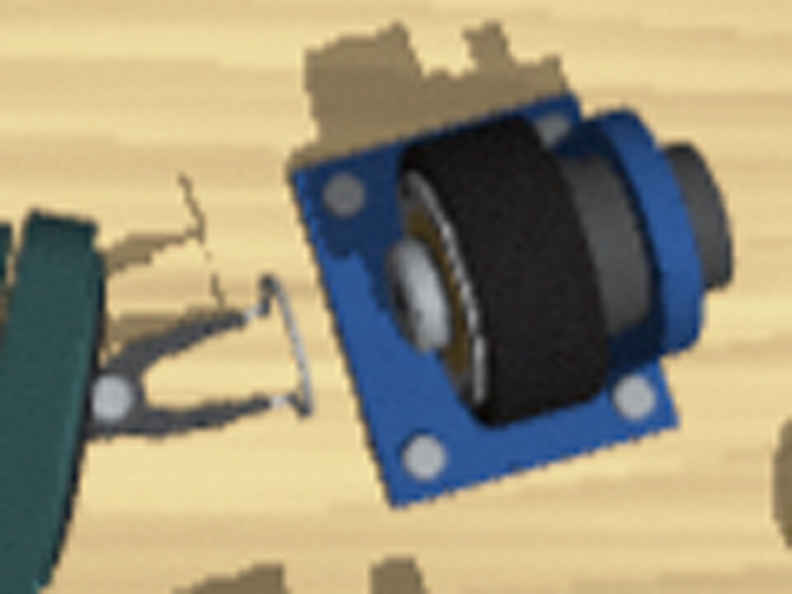

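View pics/scene7c.png

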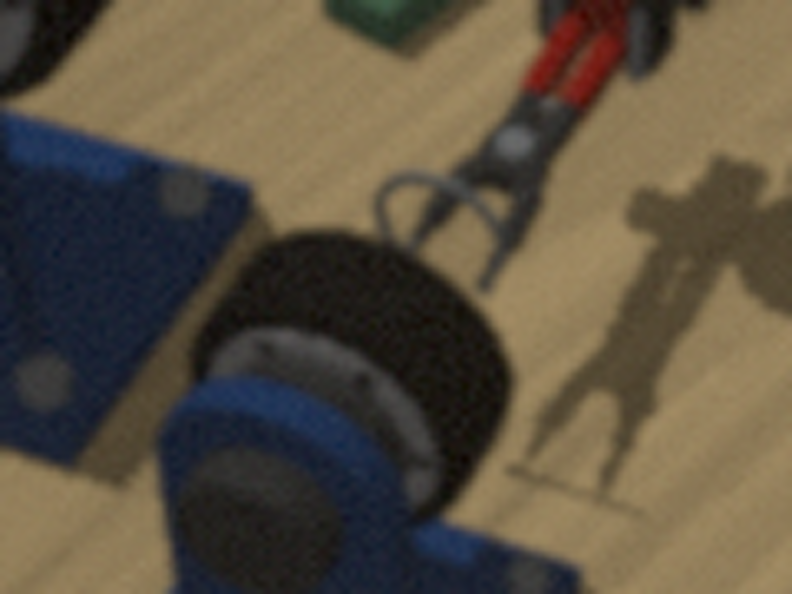

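```bash
python3 - <<'E'
from plan import *
x0=ringnow(); 
for n in ['top7','scene7']:
    p,d,K=load(n); w=cloud(d,K).reshape(-1,3); q=w-x0; s=q@a; l=q@b; h=q[:,2]
    m=(abs(s)<.012)&(abs(l)<.035)&(h>.0)&(h<.05); y=np.c_[s,l,h][m]
    print(n,m.sum(),'h max',np.sort(y[:,2])[-8:],'lat',y[:,1].min(),y[:,1].max(),'s',np.median(y[:,0]))
    up=y[y[:,2]>.012]
    if len(up)>6:
        f=least=__import__('scipy.optimize',fromlist=['x']).least_squares(lambda c:np.hypot(up[:,1]-c[0],up[:,2]-c[1])-.0235,[0,0],loss='soft_l1',f_scale=.001); print(' ring fit offset lat,up',f.x,'n',len(up),'rms',np.sqrt(np.mean(f.fun**2)))
    # tyre top, stub in same cam
    q=w-END; s=q@a;l=q@b;h=q[:,2]
    m=(s>-.045)&(s<-.02)&(abs(l)<.02)&(h>.03)&(h<.07); 
    if m.sum(): g=q[m]; f2=np.median(np.hypot(l[m],h[m])); print(' tyre radius about axis',f2,'h',h[m].max(), m.sum())
    m=(s>-.01)&(s<.0)&(abs(l)<.022)&(h>.005)&(h<.03)
    if m.sum()>4: print(' stub top',m.sum(),h[m].max(),l[m].min(),l[m].max(),'rad',np.median(np.hypot(l[m],h[m])))
    m=(s>-.09)&(s<.06)&(abs(l)<.1)&(abs(h+.12)<.012); print(' bench z',np.median(w[m][:,2]),m.sum())
E
```

```text
ring s,lat,up 0.0421 -0.0036 -0.0039 jaw err lat/up -0.0011 -0.0064 rolls -0.0041
top7 35 h max [0.0264 0.027  0.0275 0.0285 0.0286 0.0288 0.0299 0.0309] lat -0.023115677032672602 0.0242923561720647 s 5.455855504839351e-05
 ring fit offset lat,up [0.0012 0.004 ] n 32 rms 0.002309607644320791
 tyre radius about axis 0.050701516836070874 h 0.056054677475186054 227
 stub top 78 0.02329691091105915 -0.01596593539122396 0.019163469092064737 rad 0.019755038244926512
 bench z 0.0014248092757424074 3119
scene7 56 h max [0.0232 0.0233 0.0236 0.0237 0.024  0.0242 0.0253 0.0263] lat -0.025066278082303002 0.024401430073775827 s -0.000972026778119036
 ring fit offset lat,up [-0.0003 -0.0001] n 39 rms 0.0018950197205336288
 tyre radius about axis 0.04835632286317064 h 0.050486051158150996 174
 bench z -0.0006482368201186399 2055
```

```bash
sed -i 's/VEC=np.array(\[-.0005,.1448,-.0172\])/VEC=np.array([-.0003,.1448,-.0187])/' plan.py; python3 plan.py .012
```

```text
t 9.0 F [-0.7712  0.4452 -1.8373] T [ 0.2209  0.0268 -0.013 ] open 0.025186688991099705
ring s,lat,up 0.0422 -0.0034 -0.0024 jaw err lat/up -0.0011 -0.0064 rolls -0.0041
at [ 0.5129 -0.0472  0.0938] to [ 0.5245 -0.0754  0.0953] d [ 0.0031  0.0304 -0.0005] a [-0.0064  0.0037 -0.001 ] rows 0.6110873382182839 0.04998257450324886
```

Call:
servo_tool(
  commands=[
    [0.01,0.003,0.007,-0.001,-0.006,0.004,-0.001],
    [0.01,0.001,0.007,-0.001,-0.002,0.001,0],
    [0.01,0,0.006,0,0,0,0],
    [0.01,0,0.003,0,0,0,0],
    [0.01,0,0,0,0,0,0],
  ],
  force=40,
)

```text
time: 9.5
position: [0.5237, -0.0676, 0.0969]
ee_rot: [0.021, 0.989, 0.146, 0.003]
force: [0.5, 0.1, -2.9]
opening: 0.0251
```

```bash
python3 plan.py .008
```

```text
t 9.5 F [ 0.4573  0.0581 -2.8937] T [0.2545 0.0741 0.0279] open 0.025129902560653648
ring s,lat,up 0.0198 0.0018 0.0018 jaw err lat/up 0.0026 0.0016 rolls 0.0006
at [ 0.5237 -0.0676  0.0969] to [ 0.5256 -0.0792  0.0953] d [-0.0016  0.0116  0.0021] a [ 0.0016 -0.0011  0.0026] rows 0.23808066181104207 0.021650592526268567
```

Call:
servo_tool(
  commands=[
    [0.01,-0.001,0.005,0.001,0.001,-0.001,0.002],
    [0.01,0,0.003,0.001,0,0,0],
    [0.01,0,0,0,0,0,0],
  ],
  force=40,
)

```text
time: 9.8
position: [0.5251, -0.0763, 0.0951]
ee_rot: [0.021, 0.989, 0.145, 0.003]
force: [1.1, 1.0, -2.9]
opening: 0.0253
```

```bash
cat > chk.py <<'E'
from plan import *
from scipy.optimize import least_squares
import sys
x0=ringnow(); tag=sys.argv[1]
for c in ['top','scene']:
    Y=[];T=[];S=[]
    for k in range(2):
        p,d,K=grab(c,f'{c}{tag}_{k}'); w=cloud(d,K).reshape(-1,3); q=w-x0; s=q@a; l=q@b; h=q[:,2]
        m=(abs(s)<.007)&(abs(l)<.033)&(h>.0)&(h<.035); Y.append(np.c_[s,l,h][m])
        q=w-END; s=q@a;l=q@b;h=q[:,2]
        m=(s>-.045)&(s<-.02)&(abs(l)<.035)&(h>.03)&(h<.07); T.append(np.c_[s,l,h][m])
    y=np.vstack(Y); up=y[y[:,2]>.01]
    f=least_squares(lambda c:np.hypot(up[:,1]-c[0],up[:,2]-c[1])-.0235,[0,0],loss='soft_l1',f_scale=.001)
    t=np.vstack(T); g=least_squares(lambda c:np.hypot(t[:,1]-c[0],t[:,2]-c[1])-.05,[0,0],loss='soft_l1',f_scale=.001)
    q0=x0-END; print(c,'ring off',f.x,len(up),'tyre off',g.x,len(t),'=> ring vs axle lat,up',np.array([q0@b,q0[2]])+f.x-g.x)
    u,v={'top':(342,205),'scene':(239,236)}[c]
    cv2.imwrite(f'pics/{c}{tag}c.png',cv2.resize(p[v-45:v+45,u-60:u+60,::-1],None,fx=6.6,fy=6.6,interpolation=cv2.INTER_CUBIC))
E
python3 plan.py .008;python3 chk.py 8
```

```text
t 9.8 F [ 1.0967  0.9869 -2.8929] T [ 0.2365  0.057  -0.0018] open 0.02525627087063299
ring s,lat,up 0.011 0.0003 -0.0002 jaw err lat/up 0.0002 0.0004 rolls -0.0005
at [ 0.5251 -0.0763  0.0951] to [ 0.5256 -0.0792  0.0953] d [-0.0003  0.003  -0.0001] a [0.0004 0.0001 0.0002] rows 0.06003880806800492 0.003072423138921918
ring s,lat,up 0.011 0.0003 -0.0002 jaw err lat/up 0.0002 0.0004 rolls -0.0005
top ring off [0.0007 0.0025] 65 tyre off [0.0017 0.0007] 784 => ring vs axle lat,up [-0.0007  0.0016]
scene ring off [-0.001  -0.0007] 74 tyre off [-0.     -0.0016] 596 => ring vs axle lat,up [-0.0006  0.0007]
```

View pics/top8c.png

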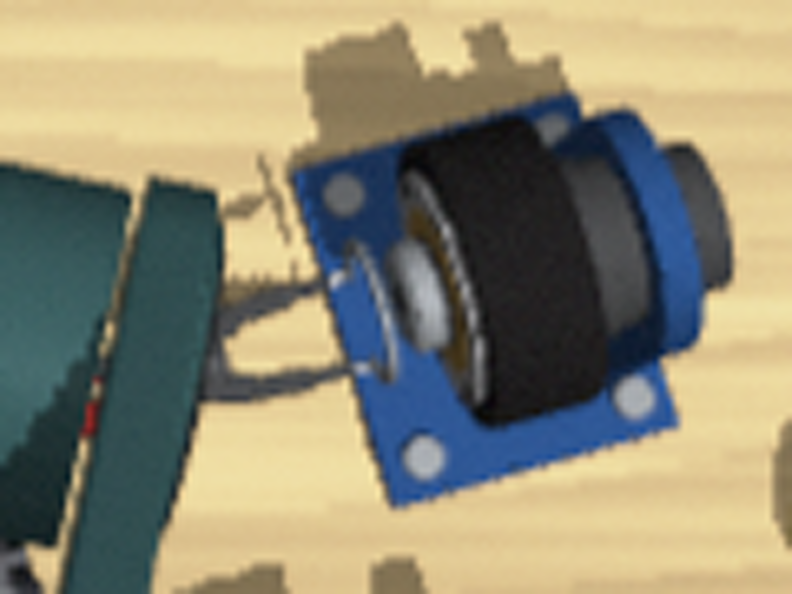

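Both cameras agree the ring is within about 1 mm of the axle line (slightly high). I'm correcting that and entering slowly.

Call:
servo_tool(
  commands=[
    [0.01,0.0003,0.004,0.001,0,0,0],
    [0.01,0,0.003,0,0,0,0],
    [0.01,0,0.003,0,0,0,0],
    [0.01,0,0,0,0,0,0],
  ],
  force=40,
)

```text
time: 10.4
position: [0.5283, -0.0859, 0.0946]
ee_rot: [0.021, 0.989, 0.145, 0.003]
force: [0.3, 1.5, -2.4]
opening: 0.0247
```

```bash
python3 plan.py -.008 lat=.0006 up=-.001
```

```text
t 10.4 F [ 0.3432  1.5463 -2.3956] T [0.2605 0.0562 0.0107] open 0.02468485173766171
ring s,lat,up 0.0009 0.0009 -0.0007 jaw err lat/up 0.0012 0.0004 rolls -0.0005
at [ 0.5283 -0.0859  0.0946] to [ 0.5306 -0.0944  0.0943] d [-0.0003  0.0088  0.0006] a [0.0003 0.0001 0.0012] rows 0.17710687898577007 0.008310494815116094
```

Call:
servo_tool(
  commands=[
    [0.01,-0.0003,0.003,0.0004,0,0,0.001],
    [0.01,0,0.002,0,0,0,0],
    [0.01,0,0.002,0,0,0,0],
    [0.01,0,0,0,0,0,0],
  ],
  force=40,
)

```text
time: 10.8
position: [0.5302, -0.0934, 0.0944]
ee_rot: [0.021, 0.989, 0.144, 0.003]
force: [0.8, 0.9, -2.8]
opening: 0.025
```

```bash
python3 plan.py -.0115 lat=.0006 up=-.001; python3 chk.py 9
```

```text
t 10.8 F [ 0.8386  0.9296 -2.7636] T [ 0.2333 -0.007   0.0245] open 0.024955217504091413
ring s,lat,up -0.0069 0.0005 -0.0008 jaw err lat/up -0.0001 0.0003 rolls -0.0006
at [ 0.5302 -0.0934  0.0944] to [ 0.5316 -0.0978  0.0943] d [0.0001 0.0046 0.0003] a [ 0.0003  0.0002 -0.0001] rows 0.09211746238149489 0.002262434580985639
ring s,lat,up -0.0069 0.0005 -0.0008 jaw err lat/up -0.0001 0.0003 rolls -0.0006
top ring off [0.0008 0.0009] 329 tyre off [0.0015 0.0009] 775 => ring vs axle lat,up [-0.0003 -0.0009]
scene ring off [0.0491 0.05  ] 1 tyre off [ 0.0003 -0.0017] 598 => ring vs axle lat,up [0.0493 0.0509]
```

View pics/top9c.png

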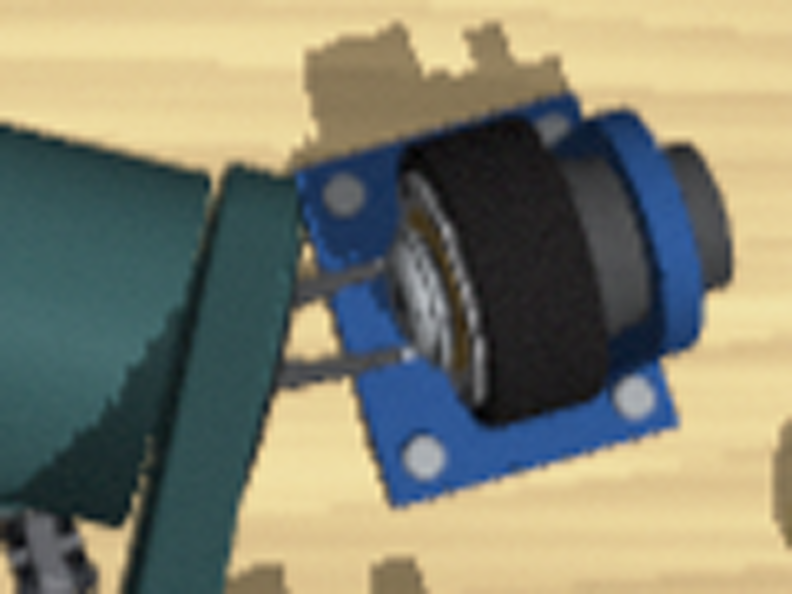

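The ring is around the stub with no contact force. Now small steps towards the washer.

Call:
servo_tool(
  commands=[
    [0.01,0,0.002,0,0,0,0],
    [0.01,0,0.001,0,0,0,0],
    [0.01,0,0,0,0,0,0],
  ],
  force=40,
)

```text
time: 11.3
position: [0.5308, -0.0959, 0.0945]
ee_rot: [0.021, 0.989, 0.145, 0.003]
force: [0.1, -0.9, -2.6]
opening: 0.0249
```

```bash
python3 plan.py -.0115 lat=.0006 up=-.0006
```

```text
t 11.3 F [ 0.0602 -0.9124 -2.6124] T [0.1611 0.116  0.0447] open 0.02491301224388738
ring s,lat,up -0.0094 0.0004 -0.0008 jaw err lat/up 0.0005 -0.0001 rolls -0.0009
at [ 0.5308 -0.0959  0.0945] to [ 0.5316 -0.0978  0.0947] d [ 0.0002  0.0021 -0.0001] a [-0.0001  0.0005  0.0005] rows 0.04158658558588562 0.004895527745779463
```

Call:
servo_tool(
  commands=[
    [0.01,0,0.001,0,0,0,0],
    [0.01,0,0.001,0,0,0,0],
  ],
  force=40,
)

```text
time: 11.5
position: [0.5308, -0.0974, 0.0944]
ee_rot: [0.02, 0.989, 0.145, 0.002]
force: [-0.8, 3.2, -3.1]
opening: 0.0247
```

```bash
python3 plan.py -.0125 lat=.0006 up=-.0006; python3 -c "
from plan import *
for i in range(6):
    env.read_camera('top'); F=env.state()['force']; print(F@a,F@b,F[2])"
```

```text
t 11.5 F [-0.7666  3.1565 -3.089 ] T [0.6983 0.1937 0.0873] open 0.024748198073422496
ring s,lat,up -0.0109 0.0001 -0.0011 jaw err lat/up 0.0004 -0.0012 rolls -0.0017
at [ 0.5308 -0.0974  0.0944] to [ 0.5319 -0.0988  0.0947] d [ 0.0006  0.0016 -0.0002] a [-0.0012  0.0013  0.0004] rows 0.0345981595334046 0.012134096461031347
2.101123222359615 1.025225313000496 -2.8911767331822
2.5809413073647463 0.13457492716590905 -2.681261176585119
2.020220917512032 -0.024910232059554317 -3.078404933596988
2.5552065261166144 -0.40785547039997916 -2.8086135503512466
3.656437057761389 0.09429980758124365 -2.98240307342308
3.060882293330627 -0.5306839790664122 -2.785151994399756
```

Contact force along the axle is about 2.5 N at s = −10.9 mm. One more light push to see whether it is the washer.

Call:
servo_tool(
  commands=[
    [0.01,0,0.001,0,0,0,0],
    [0.01,0,0.001,0,0,0,0],
  ],
  force=40,
)

```text
time: 12.0
position: [0.5302, -0.0978, 0.094]
ee_rot: [0.019, 0.989, 0.145, 0.001]
force: [-0.5, 6.6, -2.9]
opening: 0.0251
```

```bash
python3 plan.py -.0125 lat=.0006 up=-.0006; python3 chk.py 10; python3 -c "
from plan import *
P,r=Tstate(); p,d,K=grab('wrist','w10'); from pitch import pitch; pitch('w10',P,r); F=env.state()['force']; print(F@a,F@b,F[2])"
```

```text
t 12.0 F [-0.4977  6.5833 -2.8822] T [1.2757 0.128  0.1124] open 0.025141734603465884
ring s,lat,up -0.0112 -0.0006 -0.0019 jaw err lat/up 0.0003 -0.004 rolls -0.0031
at [ 0.5302 -0.0978  0.094 ] to [ 0.5319 -0.0988  0.0947] d [ 0.0013  0.0014 -0.0007] a [-0.004   0.0026  0.0004] rows 0.0406645884684381 0.03230077754655938
ring s,lat,up -0.0112 -0.0006 -0.0019 jaw err lat/up 0.0003 -0.004 rolls -0.0031
top ring off [0.0008 0.0044] 270 tyre off [0.0014 0.0007] 778 => ring vs axle lat,up [-0.0012  0.0017]
scene ring off [0. 0.] 0 tyre off [-0.     -0.0017] 591 => ring vs axle lat,up [-0.0006 -0.0002]
w10 5907 y range -0.04158240095244815 0.03710530707296293
slope x,y, z0(tool) [ 0.0056  0.0357 -0.0089] std 0.000544251735579752
-0.042 -0.008854251750020782 0.010940658026867103 0.0010432031384231604 -0.010302850437288787
-0.034 -0.00908083261004509 0.011006609730039522 0.0009628885599972164 -0.010160120093362203
-0.026 -0.009291176026981578 0.010530292278757103 0.0006195581258877621 -0.009825796277086228
-0.018 -0.010420987001207067 0.011285222071827541 0.0004321175353102372 -0.009565148168010537
-0.01 -0.010591452530257393 0.01189352934256461 0.0006510384061536086 -0.009272434065512057
5.792648128495778 0.6330942345642048 -2.5314632628097606
```

View pics/top10c.png

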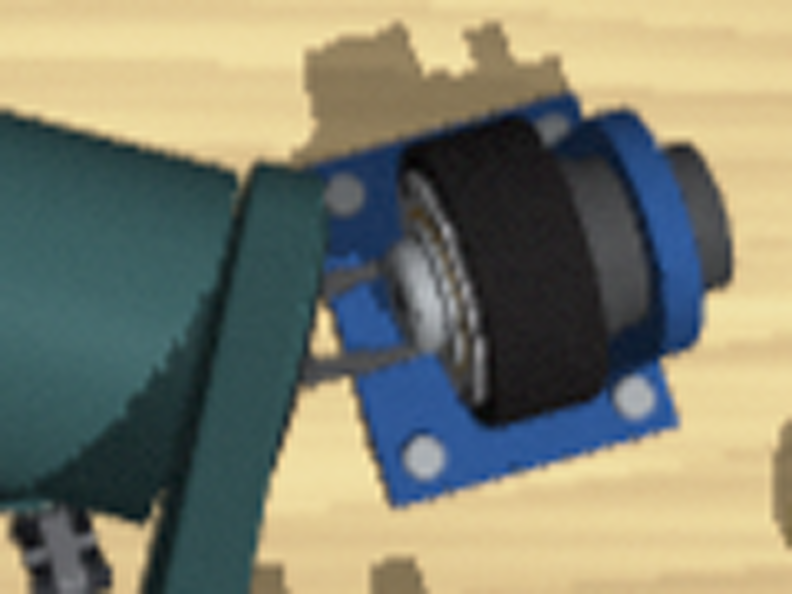

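View pics/w10.png

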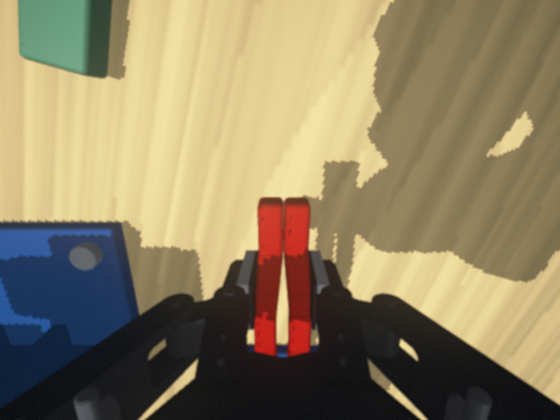

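Call:
servo_tool(
  commands=[
    [0.01,0.0008,0.0003,-0.0007,-0.003,0.002,0],
    [0.01,0,0.0003,0,0,0,0],
  ],
  force=40,
)

```text
time: 12.45
position: [0.5308, -0.0974, 0.0945]
ee_rot: [0.02, 0.989, 0.145, 0.002]
force: [0.2, 3.1, -4.0]
opening: 0.0249
```

```bash
python3 plan.py -.0125 lat=.0006 up=-.0006; python3 -c "
from plan import *
for i in range(6):
    env.read_camera('top'); s=env.state();F=s['force']; print(F@a,F@b,F[2],s['opening'],s['position'],s['torque'])
ringnow()"
```

```text
t 12.45 F [ 0.2446  3.058  -3.9969] T [0.742  0.1993 0.0734] open 0.024925981456189194
ring s,lat,up -0.011 0.0 -0.0011 jaw err lat/up 0.0006 -0.0019 rolls -0.0017
at [ 0.5308 -0.0974  0.0945] to [ 0.5319 -0.0988  0.0947] d [ 0.0007  0.0016 -0.0001] a [-0.002   0.0012  0.0006] rows 0.03500220183927785 0.01612096280823931
3.508868765873582 -0.5513458159064485 -3.531416243313322 0.025316636997596016 [ 0.5307 -0.0975  0.0945] [0.7653 0.2428 0.0991]
4.2927150713857385 -0.13567583490564333 -2.710911842776823 0.02527610187283439 [ 0.5307 -0.0975  0.0945] [0.8532 0.2372 0.0744]
3.4592149257972316 -0.03899269001274225 -2.9440470628087416 0.025382745553382585 [ 0.5307 -0.0975  0.0944] [0.8081 0.165  0.0771]
5.183836842362641 0.5653942664595563 -2.9086262141241597 0.025048302782531125 [ 0.5307 -0.0975  0.0945] [0.8602 0.2387 0.1329]
5.056785072683937 -0.2816933010409383 -3.4038728947268235 0.024730759397893827 [ 0.5307 -0.0975  0.0945] [0.9406 0.2848 0.0756]
4.440157616197604 -0.24287310217576558 -3.9448081408025426 0.025271447770234597 [ 0.5307 -0.0975  0.0944] [0.9486 0.2427 0.1691]
ring s,lat,up -0.011 -0.0001 -0.0012 jaw err lat/up 0.0004 -0.0022 rolls -0.0018
```

```bash
python3 - <<'E'
from h import *
env.close_job(); s=env.state(); print(s['time'],s['force'],s['opening'],s['position'])
E
```

```text
the job is handed in; nothing more can be done
the job is handed in; nothing more can be done
```

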